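# Ballast and raise the work light

### The arm

A 6-joint arm with a two-finger parallel gripper is mounted at the origin on the work surface. World frame = base frame: x ahead of the robot, y to its left, z up, the work surface at z = 0. Lengths are in m, angles in rad, forces in N, time in s.
With the tool pointing down it reaches from about 0.25 to 0.8 m from the base axis. Payload 8.5 kg.
Tool frame: the origin (TCP) lies between the finger pads; the fingertips stand ctrl.tips_ahead ahead of it and the grasp point (between the pads) lies 2 mm behind it (ctrl.tips_ahead is the distance from the TCP to the fingertips, in m); z points along the fingers, y is the line along which they close (so a half turn about z gives the same grasp; the last joint's range is limited). The gripper opens to 85 mm and grips with 20 to 120 N. Pads are 22 mm wide; open, the fingers measure 114 mm over their backs; the gripper's body (76 mm by 85 mm) begins 54 mm behind the grasp point. The pads swing forward as they close: fully open they stand 13 mm farther back than shut.
Start: joints at [-1.134, 0.238, -0.013, 1.319, 0, 1.571], TCP at [0.222, -0.476, 0.221] pointing down, gripper open.
Joint ranges: [-2.66, 2.66], [-1.03, 1.9], [-1.14, 1.46], [-1.82, 2.27], [-1.45, 1.34], [-3.14, 3.14]. Speed limits (rad/s): [2.22, 2.22, 2.79, 3.14, 3.14, 3.14].

### API

Orientations are given as a rotation vector (axis times angle).
In Python, from station import ctrl gives the robot as it stands.
- The arm moves only by the tool send_rows, never from a script. Its argument "moves" is text: rows parted by semicolons, each of 7 numbers parted by spaces: the shift along the tool's x, y, z in mm, then the turn, a rotation vector about the tool's x, y, z in degrees, then the closure, from 0 (fully open) to 1 (shut). In form: dx dy dz ax ay az jaw; .... A call has 1 to 20 rows; each row shifts and turns the commanded pose from where the row before left it, along the tool's axes as they then stand; what a row does not reach is not made up. A row lasts 1/12 s, in which the tool goes at most 41.7 mm and 7.16 degrees, less where a joint would pass 70% of its speed; a pose out of reach is approached as far as the arm can. A call is refused whole if a number of a shift passes 41.7 or a number of a turn 7.16, either way. A call with a gripper value outside its range is refused whole. The fingers move at their own pace and stop on an object; the grip force is fixed at half the most. Time passes only in rows, so rows that do not move let the fingers close. It gives the time, the measured TCP pose, the force, the opening and the grip force at its end, in the units of the state.
- ctrl.get_state(): the state, without advancing time (a new reading comes with each control period).
- ctrl.get_image(name): name is "side" or "top" or "wrist"; returns a dict with "img" (400x640x3 uint8, blue, green, red), "range_z" (400x640 float32, m along the optical axis (not along the pixel's ray), 0 where there is no reading), "fx", "fy", "cx", "cy" (pixels), "cam_to_world" (4x4, takes a point from camera to world coordinates). Camera axes: x right, y down, z forward; pixel columns grow to the right and rows downward; lengths in m; the calibration is good to about 2 mm. A picture is of the moment at which its call begins.
- ctrl.hand_in(): hands the job in; it is judged then, once.
The state is a dict: "clock": time; "joints": joint angles; "dq": joint speeds; "joint_efforts": joint torques, N m; "tool_pos": TCP position; "eef_rot": TCP orientation; "wrist_force": force on the tool from outside, world axes, zero at the start; "torque": the same for the moment, N m; "width": finger opening in m; "grip_force": force on a finger pad.
Only numpy, scipy, OpenCV 4.12 (cv2) and the standard library are available. Lean on these libraries where they do the work, as an engineer would, in place of code of your own. Each camera call takes 0.05 s, during which the arm holds its last target. There are 200 camera calls.

### The job

Set up the work-light stand: first lay all the hexagonal dumbbells on the table into the yellow box as ballast and shut its lid fully. Only then turn the lamp on the mast anticlockwise to unlock it, draw it up until the whole black band on its tube stands just clear of the grey collar (gap at most 10 mm), and turn it back, square to the box again, until it locks. Leave the spray can, the tape and the screwdriver where they are.

Things in the scene. Friction and masses are not known exactly. Their poses are not given: they have to be found in the camera images.
- bay: Yellow sheet-steel ballast box of a work-light stand, bolted down. Outside 150 (its x) by 262 (its y) by 60 mm high, open on top, walls and floor 6 mm, so inside 138 by 250 mm. Origin: centre of its underside, on the table; z up, x away from the robot (turned by up to 0.22 rad), y to the left. The mast stands 225 mm to the right of it (on the box's -y side).
- lid (a joint): Angle of the box's lid in rad: 0 shut, 1.57 upright, starts open and leaning back, stop at 1.9. A yellow 6 mm plate, 150 by 262 mm (0.25 kg), hinged along the box's far (+x) top edge; a stiff hinge (about 0.28 N m) keeps it at any angle. Pushing its outer face towards the robot and down (a few N) shuts it.
- lid_hinge (a point): Middle of the lid's hinge line, on the far top edge of the box (60 mm above the table); the frame turns with the lid. With the lid shut the plate reaches 150 mm from here towards the robot and its outer face lies 6 mm higher.
- lid_handle (a point): Outer end of the lid's black knob, which stands 35 mm out of the middle of the lid's outer face, 30 mm from its free edge.
- twist (a joint): Turn of the lamp with its inner tube about the upright mast axis, in rad, growing anticlockwise from above. 0 (as it starts): lamp square, its length along the box's x: the twist lock grips and holds the tube against about 40 N. The lock lets go above about 0.7; stop at 1.2. Turning takes about 0.3 N m in the lock and 0.1 N m outside it; it stays where it is left.
- extend (a joint): How far the inner tube with the lamp is drawn up out of the column, in m: 0 fully down, 0.105 stop. At 0.085 the lower edge of the black band is level with the top of the collar. Unlocked, it moves with about 10 N up and about 3 N down, and stays at any height.
- lamp_grip (a point): Centre of the lamp, on the mast axis. The lamp is a black bar 44 mm thick, 130 mm long (along this frame's x, which turns with the lamp) and 36 mm high (18 mm above and below this point), and sits on top of the inner tube. It is gripped across its 44 mm from above. At extend 0 this point is 188 mm above the table.
- collar_top (a point): Centre of the top of the grey grip collar (42 mm wide) at the top of the dark fixed column, 140 mm above the table; the column stands on a 100 by 110 mm foot 16 mm thick. The 22 mm aluminium inner tube comes out here.
- band (a point): Lower edge (on the axis) of the 10 mm high black band round the aluminium inner tube; below collar_top it is hidden inside the column.
- weight_a: Hexagonal iron dumbbell (0.45 to 0.75 kg), one of three to five on the table, all alike; None if absent. Origin at its middle, x along its length: 102 mm long, two hexagonal heads 40 mm across the flats and 27 mm long, between them a round steel handle 19 mm thick and 48 mm long. Lying, its middle is 20 mm above what it lies on; which side is up does not matter.
- weight_b: Hexagonal iron dumbbell (0.45 to 0.75 kg), one of three to five on the table, all alike; None if absent. Origin at its middle, x along its length: 102 mm long, two hexagonal heads 40 mm across the flats and 27 mm long, between them a round steel handle 19 mm thick and 48 mm long. Lying, its middle is 20 mm above what it lies on; which side is up does not matter.
- weight_c: Hexagonal iron dumbbell (0.45 to 0.75 kg), one of three to five on the table, all alike; None if absent. Origin at its middle, x along its length: 102 mm long, two hexagonal heads 40 mm across the flats and 27 mm long, between them a round steel handle 19 mm thick and 48 mm long. Lying, its middle is 20 mm above what it lies on; which side is up does not matter.
- weight_d: Hexagonal iron dumbbell (0.45 to 0.75 kg), one of three to five on the table, all alike; None if absent. Origin at its middle, x along its length: 102 mm long, two hexagonal heads 40 mm across the flats and 27 mm long, between them a round steel handle 19 mm thick and 48 mm long. Lying, its middle is 20 mm above what it lies on; which side is up does not matter.
- weight_e: Hexagonal iron dumbbell (0.45 to 0.75 kg), one of three to five on the table, all alike; None if absent. Origin at its middle, x along its length: 102 mm long, two hexagonal heads 40 mm across the flats and 27 mm long, between them a round steel handle 19 mm thick and 48 mm long. Lying, its middle is 20 mm above what it lies on; which side is up does not matter.
- spray_can: Grey spray can, 52 mm wide, 130 mm high, standing beyond the work. Leave it alone. Origin under its centre.
- tape_roll: Roll of brown tape, 90 mm wide, 22 mm high, lying beyond the work. Leave it alone. Origin under its centre.
- screwdriver: Screwdriver about 190 mm long, lying on the table beyond the stand. Leave it alone.
Mind the look-alikes: they are no part of the job. What is shaped like the weight_e but green, orange or red is not meant.

How it is judged:
By the outcome, as a careful person would: the job done as asked, in the order asked, and still so for the second after the job is handed in, with the robot touching nothing.
Of weight_a, weight_b, weight_c, weight_d, weight_e only 3 to 5 are there at a start; the rules pass over those that are not, and their reading is None.
At some moment in a run one of weight_a, weight_b, weight_c, weight_d, weight_e may be knocked a few centimetres aside while the robot is not near it.
Once in a run the grip may slacken for a moment while it holds something.
It also fails if it takes over 210 s, if anything falls off the work surface, if the arm or the gripper's body presses on something with over 40 N, if the wrist force passes 120 N, or if a joint passes its speed limit or range.

## Working session

There is one attempt and no reset: what is moved stays moved. The work goes in short steps, Python scripts to look and compute and a tool call to move; the robot and the scene stay as the last step left them, time stands still between calls to the robot, and variables do not carry over. Pictures are saved under pics/ and viewed, at most 14 in all, crops included, and the job is handed in when it is done.

Besides the shell and the picture viewer there is one more tool, called after "Request:" by a JSON object that holds its "op" and its "data". send_rows: Moves the arm, as the interface text tells. Its arguments: {"type":"object","properties":{"moves":{"type":"string"}},"required":["moves"]}

```bash
ls; mkdir -p pics; cat > h.py <<'E'
import numpy as np, cv2
from scipy.spatial.transform import Rotation as R
from station import ctrl
def pts(im):
    z=im["range_z"]; v,u=np.mgrid[:z.shape[0],:z.shape[1]]
    P=np.stack([(u-im["cx"])/im["fx"]*z,(v-im["cy"])/im["fy"]*z,z],-1)
    T=im["cam_to_world"]; W=P@T[:3,:3].T+T[:3,3]; W[z<=0]=np.nan
    return W
E
python3 - <<'E'
from h import *
s=ctrl.get_state(); print(s, ctrl.tips_ahead)
for n in("top","side"):
    im=ctrl.get_image(n); cv2.imwrite(f"pics/{n}0.png",im["img"]); np.savez(f"{n}0.npz",W=pts(im),img=im["img"]); print(n,im["cam_to_world"].round(3),im["fx"])
E
```

```text
pics
{'clock': 0.0, 'joints': array([-1.13402994e+00,  2.38794080e-01, -1.42324251e-02,  1.31919161e+00,
       -1.44670193e-06,  1.57079837e+00]), 'dq': array([-0.0022006 , -0.00029626,  0.0002059 ,  0.00244784, -0.00127732,
        0.00068944]), 'joint_efforts': array([ 4.28237021e-03, -5.38776541e+01,  3.46436012e+01,  1.83951395e-02,
        3.66641389e-04,  1.13931145e-05]), 'tool_pos': array([ 0.22190537, -0.47533989,  0.22077915]), 'eef_rot': array([-3.06562263e+00, -6.80326969e-01,  4.85862007e-04]), 'wrist_force': array([-0.1405475 ,  0.00647014, -0.61205749]), 'torque': array([-0.01144338, -0.02702423, -0.00196457]), 'grip_force': 0.0, 'width': 0.08553202646092056} 0.017
top [[-8.00e-03 -9.81e-01  1.95e-01  2.35e-01]
 [-1.00e+00  8.00e-03 -0.00e+00  4.30e-02]
 [-1.00e-03 -1.95e-01 -9.81e-01  1.78e+00]
 [ 0.00e+00  0.00e+00  0.00e+00  1.00e+00]] 503.33349230508753
side [[ 0.999 -0.008  0.033  0.516]
 [-0.03  -0.667  0.745 -0.807]
 [ 0.016 -0.745 -0.666  0.904]
 [ 0.     0.     0.     1.   ]] 414.6855133412261
```

View pics/top0.png

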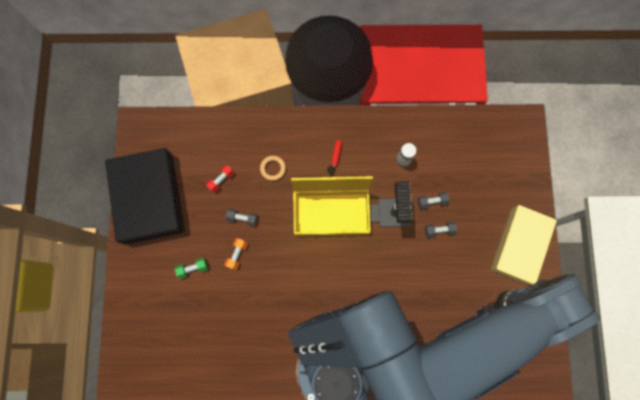

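View pics/side0.png

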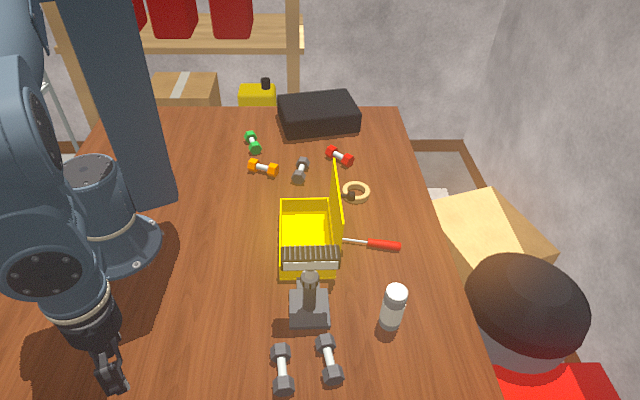

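The top picture shows grey dumbbells at (241,217), (434,201) and (441,230). The look-alikes are red (220,179), green (191,268) and orange (236,254). The box is at (332,213) with its lid open, and the lamp is at (404,202). The side view agrees. I'll measure and check the choice in a close crop.

```bash
cat >> h.py <<'E'
def blobs(W,img,zmin=.012,zmax=.06):
    hsv=cv2.cvtColor(img,cv2.COLOR_BGR2HSV)
    m=((W[...,2]>zmin)&(W[...,2]<zmax)&(W[...,0]>.15)&(W[...,0]<.95)&(abs(W[...,1])<.75)).astype(np.uint8)
    n,l,st,c=cv2.connectedComponentsWithStats(m)
    for i in range(1,n):
        if st[i,4]<60: continue
        k=l==i; p=W[k][:,:2]; (cx,cy),(w,h),a=cv2.minAreaRect(p.astype(np.float32)*1000)
        e=np.linalg.eigh(np.cov(p.T))[1][:,1]
        print(c[i].round(),st[i,4],"mean",p.mean(0).round(4),"rect",round(cx),round(cy),round(w),round(h),"axis",np.degrees(np.arctan2(e[1],e[0])).round(1),"zmax",W[k][:,2].max().round(3),"sat",np.median(hsv[k][:,1]),"hue",np.median(hsv[k][:,0]))
E
python3 - <<'E'
from h import *
for n in("top","side"):
    d=np.load(n+"0.npz");W=d["W"];img=d["img"];print(n);blobs(W,img)
    hsv=cv2.cvtColor(img,cv2.COLOR_BGR2HSV)
    inb=(W[...,0]>.35)&(W[...,0]<.75)&(abs(W[...,1]+.02)<.3)
    y=(hsv[...,0]>22)&(hsv[...,0]<36)&(hsv[...,1]>150)&inb
    for nm,m in(("rim",y&(abs(W[...,2]-.06)<.006)),("floor",y&(abs(W[...,2]-.006)<.006)),("lidhigh",y&(W[...,2]>.09)),("lamp",inb&(abs(W[...,2]-.206)<.007)&~y)):
        p=W[m]; 
        if len(p)>10: print(nm,len(p),p.mean(0).round(4),[np.round(q,1) for q in cv2.minAreaRect((p[:,:2]*1000).astype(np.float32))],p[:,2].min().round(3),p[:,2].max().round(3))
    if n=="top":
        cv2.imwrite("pics/crop0.png",cv2.resize(img[130:290,160:480],(800,400),interpolation=cv2.INTER_CUBIC))
E
```

```text
top
[336. 152.] 171 mean [ 0.7636 -0.0164] rect 763 -16 25 97 axis 169.2 zmax 0.038 sat 205.0 hue 2.0
[168. 208.] 416 mean [0.562  0.5789] rect 569 579 170 362 axis 166.2 zmax 0.06 sat 100.0 hue 10.0
[272. 167.] 289 mean [0.7087 0.2146] rect 709 214 89 88 axis -139.0 zmax 0.038 sat 131.0 hue 16.0
[220. 178.] 265 mean [0.6694 0.4002] rect 672 401 51 106 axis 136.0 zmax 0.05 sat 190.0 hue 2.0
[362. 207.] 902 mean [ 0.5599 -0.1061] rect 549 -68 142 408 axis 79.3 zmax 0.06 sat 57.0 hue 22.0
[433. 200.] 297 mean [ 0.5835 -0.3571] rect 585 -358 47 106 axis 99.3 zmax 0.05 sat 18.0 hue 18.0
[505. 248.] 367 mean [ 0.4094 -0.5977] rect 414 -600 271 119 axis 173.9 zmax 0.06 sat 119.0 hue 21.0
[240. 216.] 296 mean [0.5282 0.3226] rect 530 323 106 45 axis 77.9 zmax 0.052 sat 19.0 hue 17.0
[440. 229.] 304 mean [ 0.4795 -0.3778] rect 481 -379 47 105 axis 96.6 zmax 0.053 sat 18.0 hue 18.0
[331. 233.] 180 mean [0.4676 0.0038] rect 474 4 18 260 axis 90.9 zmax 0.06 sat 190.0 hue 26.0
[235. 253.] 289 mean [0.3991 0.337 ] rect 402 338 47 105 axis 158.8 zmax 0.051 sat 186.0 hue 15.0
[190. 268.] 317 mean [
[... 1534 characters left out ...]
] rect 732 -274 26 52 axis 158.3 zmax 0.06 sat 38.0 hue 18.0
[329. 358.] 795 mean [ 0.5823 -0.3653] rect 583 -360 46 104 axis 100.5 zmax 0.044 sat 16.0 hue 11.0
[281. 369.] 849 mean [ 0.4792 -0.386 ] rect 479 -381 46 105 axis 96.7 zmax 0.044 sat 17.0 hue 11.0
rim 330 [0.5361 0.056  0.0591] [array([539.1,   6.7]), array([149.7, 265.1]), np.float64(1.6)] 0.054 0.064
floor 1710 [0.5384 0.0509 0.0061] [array([562.9,  70.3]), array([194.7, 397.3]), np.float64(0.9)] 0.0 0.012
lidhigh 701 [ 0.6096 -0.0331  0.1685] [array([588.9, -73.6]), array([399.9, 104.3]), np.float64(67.5)] 0.09 0.223
lamp 293 [ 0.5522 -0.2103  0.2056] [array([603.9, -72.9]), array([406.6, 118.2]), np.float64(70.3)] 0.199 0.213
```

View pics/crop0.png

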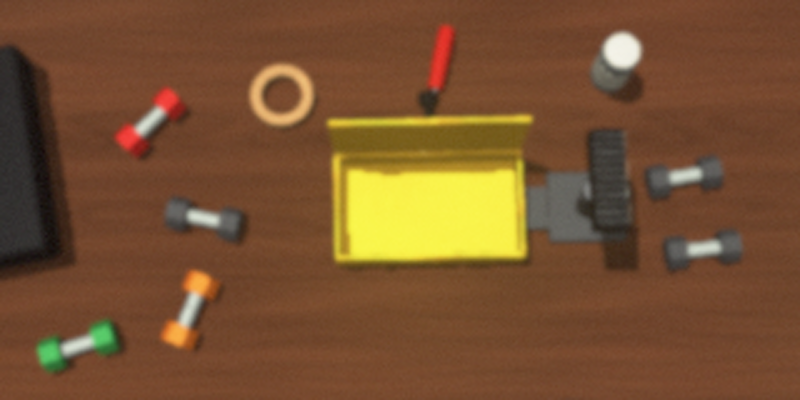

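The crop confirms three grey dumbbells and leaves out the coloured ones. I'll go above the lower-right one first, and re-look for any hidden under the arm.

```bash
cat >> h.py <<'E'
def plan(x,y,z,yaw):
    """after a turn about tool z, the remaining shift in the turned tool axes (mm); yaw = world angle of tool y"""
    s=ctrl.get_state(); r=R.from_rotvec(s["eef_rot"]); M=r.as_matrix()
    down=np.array([0,0,-1.]); a=np.radians(yaw)
    ty=np.array([np.cos(a),np.sin(a),0]); T=np.stack([np.cross(ty,down),ty,down],1)
    turn=np.degrees((r.inv()*R.from_matrix(T)).as_rotvec())
    d=T.T@(np.array([x,y,z])-s["tool_pos"])*1000
    print("t",s["clock"].round(2),"pos",s["tool_pos"].round(4),"turn",turn.round(2),"shift",d.round(1),"q6",s["joints"][5].round(2),"F",s["wrist_force"].round(1),"w",s["width"].round(4))
E
python3 -c "
from h import *
plan(.480,-.380,.22,6.6)"
```

```text
Traceback (most recent call last):
  File "h.py", line 25, in plan
    print("t",s["clock"].round(2),"pos",s["tool_pos"].round(4),"turn",turn.round(2),"shift",d.round(1),"q6",s["joints"][5].round(2),"F",s["wrist_force"].round(1),"w",s["width"].round(4))
              ^^^^^^^^^^^^^^^^
AttributeError: 'float' object has no attribute 'round'
```

```bash
sed -i 's/s\["clock"\].round(2)/round(s["clock"],2)/; s/s\["width"\].round(4)/round(float(s["width"]),4)/' h.py
python3 -c "
from h import *
plan(.480,-.380,.22,6.6)"
```

```text
t 0.1 pos [ 0.2219 -0.4754  0.2209] turn [-6.000e-02 -4.000e-02 -7.157e+01] shift [ 65.1 267.3   0.9] q6 1.57 F [0.5 0.8 0.4] w 0.0853
```

Request:
{"op": "send_rows", "data": {"moves": "0 0 0 0 0 -7.15 0;0 0 0 0 0 -7.15 0;0 0 0 0 0 -7.15 0;0 0 0 0 0 -7.15 0;0 0 0 0 0 -7.15 0;0 0 0 0 0 -7.15 0;0 0 0 0 0 -7.15 0;0 0 0 0 0 -7.15 0;0 0 0 0 0 -7.15 0;0 0 0 0 0 -7.15 0;6.5 26.7 0 0 0 0 0;6.5 26.7 0 0 0 0 0;6.5 26.7 0 0 0 0 0;6.5 26.7 0 0 0 0 0;6.5 26.7 0 0 0 0 0;6.5 26.7 0 0 0 0 0;6.5 26.7 0 0 0 0 0;6.5 26.7 0 0 0 0 0;6.5 26.7 0 0 0 0 0;6.5 26.7 0 0 0 0 0"}}

```text
clock: 1.77
tool_pos: [0.481, -0.3799, 0.2209]
eef_rot: [-2.091, -2.344, 0.0]
wrist_force: [-0.3, -0.5, -0.2]
width: 0.0854
grip_force: 0.0
```

```bash
python3 - <<'E'
from h import *
plan(.480,-.380,.22,6.6)
a=[]
for n in("top","side","wrist"):
    im=ctrl.get_image(n); print(n); W=pts(im); 
    blobs(W,im["img"]); a.append(im["img"])
cv2.imwrite("pics/m1.png",np.hstack([cv2.resize(a[2],(400,250)),cv2.resize(a[0],(400,250))]))
E
```

```text
t 1.77 pos [ 0.481  -0.3799  0.2209] turn [-0.04 -0.04 -0.07] shift [ 0.  -1.   0.9] q6 0.79 F [-0.3 -0.5 -0.2] w 0.0854
top
[336. 152.] 171 mean [ 0.7627 -0.0162] rect 764 -16 25 96 axis 168.8 zmax 0.034 sat 205.0 hue 2.0
[167. 208.] 420 mean [0.5615 0.5794] rect 570 578 171 362 axis 165.1 zmax 0.06 sat 100.0 hue 10.0
[272. 167.] 284 mean [0.709  0.2147] rect 707 215 89 91 axis -146.4 zmax 0.039 sat 131.0 hue 16.0
[219. 178.] 262 mean [0.6688 0.4003] rect 669 402 47 102 axis 135.3 zmax 0.05 sat 192.0 hue 2.0
[360. 207.] 918 mean [ 0.561  -0.1013] rect 546 -68 146 408 axis 78.7 zmax 0.06 sat 75.5 hue 22.0
[433. 200.] 299 mean [ 0.5832 -0.3568] rect 587 -358 48 106 axis 99.5 zmax 0.054 sat 17.0 hue 20.0
[241. 216.] 295 mean [0.5282 0.3219] rect 530 323 104 45 axis 77.8 zmax 0.056 sat 18.0 hue 17.0
[433. 229.] 179 mean [ 0.4783 -0.3536] rect 480 -372 46 90 axis 107.7 zmax 0.048 sat 17.0 hue 20.0
[331. 232.] 189 mean [0.4683 0.0031] rect 478 5 27 258 axis 91.1 zmax 0.06 sat 189.0 hue 26.0
[235. 253.] 285 mean [0.3994 0.337 ] rect 401 340 47 102 axis 158.2 zmax 0.054 sat 186.0 hue 15.0
[
[... 1386 characters left out ...]
t
[402.  33.] 6865 mean [ 0.5422 -0.2484] rect 542 -246 100 58 axis -176.4 zmax 0.06 sat 7.0 hue 45.0
[598.  72.] 2251 mean [ 0.7155 -0.2617] rect 722 -261 26 53 axis 97.1 zmax 0.06 sat 34.0 hue 22.0
[421. 157.] 3771 mean [ 0.5786 -0.3565] rect 583 -359 47 103 axis 100.0 zmax 0.042 sat 8.0 hue 20.0
[315. 166.] 3654 mean [ 0.4777 -0.3767] rect 478 -380 46 102 axis 96.6 zmax 0.042 sat 8.0 hue 18.0
[ 55. 309.] 3208 mean [ 0.2096 -0.5707] rect 213 -582 54 121 axis 129.3 zmax 0.06 sat 182.0 hue 111.0
[279. 354.] 4203 mean [ 0.4617 -0.6014] rect 470 -605 4 186 axis 157.0 zmax 0.06 sat 114.0 hue 21.0
[ 19. 378.] 406 mean [ 0.1595 -0.6695] rect 161 -669 22 3 axis -162.5 zmax 0.06 sat 194.0 hue 110.0
```

View pics/m1.png

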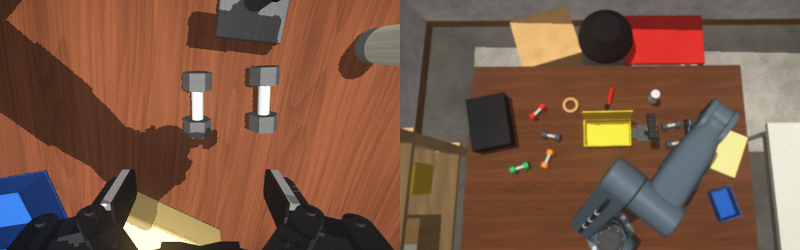

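The wrist view shows both grey weights side by side at (197,105) and (263,100), with the empty table beside them. B measures (0.479, -0.380), its length and height match. Descending and gripping.

Request:
{"op": "send_rows", "data": {"moves": "0 -2 25 0 0 0 0;0 0 25 0 0 0 0;0 0 25 0 0 0 0;0 0 25 0 0 0 0;0 0 25 0 0 0 0;0 0 25 0 0 0 0;0 0 25 0 0 0 0;0 0 14 0 0 0 0;0 0 10 0 0 0 0;0 0 0 0 0 0 0;0 0 0 0 0 0 0.9;0 0 0 0 0 0 0.9;0 0 0 0 0 0 0.9;0 0 0 0 0 0 0.9;0 0 0 0 0 0 0.9;0 0 0 0 0 0 0.9;0 0 0 0 0 0 0.9;0 0 0 0 0 0 0.9;0 0 -10 0 0 0 0.9;0 0 -20 0 0 0 0.9"}}

```text
clock: 3.58
tool_pos: [0.4766, -0.3799, 0.051]
eef_rot: [-2.088, -2.341, 0.0]
wrist_force: [0.6, -1.0, 0.1]
width: 0.0084
grip_force: 0.0
```

```bash
python3 - <<'E'
from h import *
plan(.479,-.380,.22,6.6)
im=ctrl.get_image("wrist"); W=pts(im); blobs(W,im["img"])
im2=ctrl.get_image("side"); blobs(pts(im2),im2["img"])
cv2.imwrite("pics/m2.png",np.hstack([cv2.resize(im["img"],(400,250)),im2["img"][150:400,200:600]]))
E
```

```text
t 3.58 pos [ 0.4766 -0.3799  0.051 ] turn [-0.18 -0.18 -0.07] shift [  -0.4    2.3 -169. ] q6 0.78 F [ 0.6 -1.   0.1] w 0.0084
[491.  25.] 10659 mean [ 0.5449 -0.264 ] rect 542 -264 100 26 axis -176.1 zmax 0.019 sat 8.0 hue 75.0
[519. 218.] 13573 mean [ 0.5759 -0.3547] rect 582 -359 46 103 axis 100.2 zmax 0.043 sat 6.0 hue 30.0
[323. 207.] 8552 mean [ 0.4752 -0.359 ] rect 478 -380 46 103 axis 95.1 zmax 0.042 sat 8.0 hue 30.0
[319. 128.] 877 mean [0.6012 0.5575] rect 570 575 167 356 axis -177.8 zmax 0.06 sat 60.0 hue 10.0
[339. 155.] 264 mean [0.6664 0.3939] rect 668 400 47 105 axis 137.3 zmax 0.043 sat 191.0 hue 4.0
[304. 161.] 74 mean [0.541  0.3545] rect 537 357 29 40 axis 138.2 zmax 0.044 sat 16.0 hue 12.0
[357. 189.] 251 mean [0.7117 0.2152] rect 707 213 90 88 axis 121.6 zmax 0.028 sat 90.0 hue 23.0
[327. 215.] 199 mean [0.6034 0.0765] rect 598 42 30 190 axis 94.6 zmax 0.06 sat 207.0 hue 23.0
[379. 243.] 310 mean [ 0.7487 -0.0196] rect 726 -13 24 166 axis 166.8 zmax 0.031 sat 187.0 hue 5.0
[326. 272.] 118 mean [ 0.5919 -0.1259] rect 590 -126 6 51 axis -178.7 zmax 0.043 sat 205.0 hue 23.0
[315. 310.] 970 mean [ 0.5573 -0.2338] rect 554 -214 77 128 axis 69.8 zmax 0.059 sat 22.0 hue 13.0
[389. 321.] 242 mean [ 0.7296 -0.2795] rect 733 -274 27 53 axis 159.0 zmax 0.06 sat 36.0 hue 18.0
[329. 359.] 794 mean [ 0.5823 -0.3654] rect 583 -360 46 104 axis 100.4 zmax 0.044 sat 14.0 hue 11.0
[282. 378.] 553 mean [ 0.4816 -0.4063] rect 478 -386 46 96 axis 96.2 zmax 0.044 sat 27.0 hue 11.0
```

View pics/m2.png

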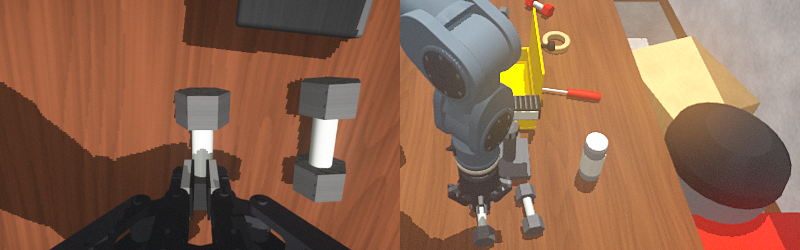

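The weight is still in place at (0.478,-0.380), and the fingers closed over nothing. I'll open, go down again and check the grip before lifting.

Request:
{"op": "send_rows", "data": {"moves": "0 2 -10 0 0 0 0;0 0 0 0 0 0 0;0 0 0 0 0 0 0;0 0 0 0 0 0 0;0 0 0 0 0 0 0;0 0 0 0 0 0 0;0 0 10 0 0 0 0;0 0 15 0 0 0 0;0 0 14.5 0 0 0 0;0 0 0 0 0 0 0;0 0 0 0 0 0 1;0 0 0 0 0 0 1;0 0 0 0 0 0 1;0 0 0 0 0 0 1;0 0 0 0 0 0 1;0 0 0 0 0 0 1"}}

```text
clock: 5.02
tool_pos: [0.4802, -0.3809, 0.0234]
eef_rot: [2.091, 2.344, 0.0]
wrist_force: [0.5, -0.0, -0.3]
width: 0.012
grip_force: 0.0
```

Request:
{"op": "send_rows", "data": {"moves": "0 0 0 0 0 0 1;0 0 0 0 0 0 1"}}

```text
clock: 5.18
tool_pos: [0.48, -0.3807, 0.023]
eef_rot: [2.091, 2.344, 0.0]
wrist_force: [0.6, 0.6, 1.0]
width: -0.0002
grip_force: 0.0
```

```bash
python3 - <<'E'
from h import *
plan(.479,-.380,.22,6.6); print(ctrl.get_state()["grip_force"])
im=ctrl.get_image("wrist"); W=pts(im); blobs(W,im["img"])
W=W; c=im["img"][150:400,160:480]
np.save("w.npy",W)
im2=ctrl.get_image("side")
cv2.imwrite("pics/m3.png",np.hstack([cv2.resize(c,(400,312)),cv2.resize(im2["img"][320:400,230:332],(400,312))]))
E
```

```text
t 5.18 pos [ 0.48   -0.3807  0.023 ] turn [ 0.01  0.   -0.07] shift [   0.9   -0.9 -197. ] q6 0.79 F [0.6 0.6 1. ] w -0.0002
0.0
[516.  21.] 10425 mean [ 0.5464 -0.2674] rect 543 -269 101 19 axis -176.1 zmax 0.019 sat 8.0 hue 90.0
[546. 236.] 19042 mean [ 0.5756 -0.3538] rect 582 -359 47 103 axis 100.2 zmax 0.042 sat 6.0 hue 30.0
[316. 210.] 10652 mean [ 0.4746 -0.3495] rect 477 -370 47 83 axis 92.2 zmax 0.06 sat 8.0 hue 21.0
[320. 363.] 222 mean [ 0.4844 -0.4245] rect 484 -424 5 12 axis 96.7 zmax 0.042 sat 8.0 hue 75.0
```

View pics/m3.png

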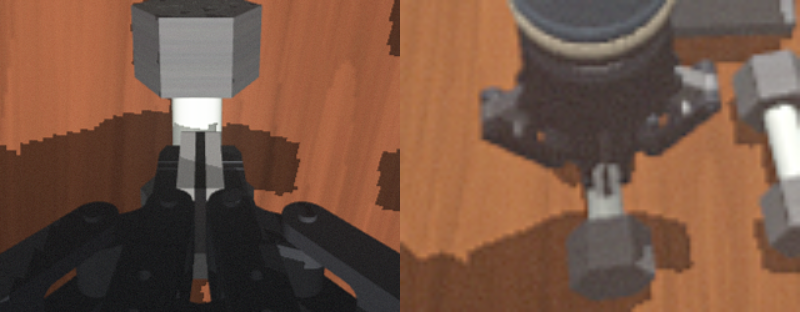

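```bash
python3 - <<'E'
from h import *
W=np.load("w.npy"); 
for v in range(230,330,8): print(v,[tuple(W[v,u].round(3)) for u in (306,312,320,330)])
print(np.nanmedian(W[180:260,60:160,2]))
s=ctrl.get_state();print(s["joints"])
im=ctrl.get_image("side");P=pts(im);print("tbl",np.nanmedian(P[300:380,420:440,2]))
k=(P[...,0]>.42)&(P[...,0]<.54)&(P[...,1]<-.33)&(P[...,1]>-.43);
for v in range(355,392,3): print(v,[tuple(P[v,u].round(3)) for u in range(276,292,3)])
E
```

```text
230 [(np.float64(0.471), np.float64(-0.362), np.float64(0.028)), (np.float64(0.474), np.float64(-0.362), np.float64(0.029)), (np.float64(0.478), np.float64(-0.362), np.float64(0.029)), (np.float64(0.482), np.float64(-0.362), np.float64(0.027))]
238 [(np.float64(0.472), np.float64(-0.367), np.float64(0.028)), (np.float64(0.474), np.float64(-0.366), np.float64(0.029)), (np.float64(0.478), np.float64(-0.365), np.float64(0.029)), (np.float64(0.482), np.float64(-0.365), np.float64(0.028))]
246 [(np.float64(0.472), np.float64(-0.371), np.float64(0.028)), (np.float64(0.475), np.float64(-0.37), np.float64(0.029)), (np.float64(0.478), np.float64(-0.369), np.float64(0.029)), (np.float64(0.483), np.float64(-0.369), np.float64(0.027))]
254 [(np.float64(0.473), np.float64(-0.375), np.float64(0.027)), (np.float64(0.475), np.float64(-0.373), np.float64(0.03)), (np.float64(0.479), np.float64(-0.373), np.float64(0.029)), (np.float64(0.483), np.float64(-0.373), np.float64(0.028))]
262 [(np.float64(0.473), np.float64(-0.371), np.float64(0.042)), (np.float64(0.475), np.float64(-0.37), np.float64(0.043))
[... 6211 characters left out ...]
), np.float64(-0.428), np.float64(0.033)), (np.float64(0.476), np.float64(-0.432), np.float64(0.04)), (np.float64(0.482), np.float64(-0.431), np.float64(0.039)), (np.float64(0.488), np.float64(-0.431), np.float64(0.037)), (np.float64(0.494), np.float64(-0.431), np.float64(0.037)), (np.float64(0.5), np.float64(-0.43), np.float64(0.035))]
391 [(np.float64(0.469), np.float64(-0.433), np.float64(0.029)), (np.float64(0.475), np.float64(-0.433), np.float64(0.028)), (np.float64(0.481), np.float64(-0.431), np.float64(0.024)), (np.float64(0.487), np.float64(-0.43), np.float64(0.022)), (np.float64(0.494), np.float64(-0.431), np.float64(0.022)), (np.float64(0.5), np.float64(-0.429), np.float64(0.017))]
```

The pictures disagree with the nominal tip offset. The tips appear about 35 mm up, above the handle, though the TCP reads 23 mm. I'll probe down gently with shut fingers to touch the handle (top at 29.5 mm) and get the true offset.

Request:
{"op": "send_rows", "data": {"moves": "0 0 1.5 0 0 0 1;0 0 1.5 0 0 0 1;0 0 0 0 0 0 1"}}

```text
clock: 5.58
tool_pos: [0.48, -0.3808, 0.0197]
eef_rot: [2.091, 2.344, 0.0]
wrist_force: [1.3, 0.2, -0.3]
width: -0.0
grip_force: 0.0
```

Request:
{"op": "send_rows", "data": {"moves": "0 0 1.5 0 0 0 1;0 0 1.5 0 0 0 1;0 0 0 0 0 0 1"}}

```text
clock: 5.83
tool_pos: [0.4801, -0.3808, 0.0193]
eef_rot: [2.09, 2.343, 0.0]
wrist_force: [-5.8, 5.3, 24.1]
width: 0.0003
grip_force: 12.0
```

Contact is at TCP 19.5 mm, so the tips are really 10 mm behind the TCP (tip z = TCP z + 10). I'll grasp with TCP at about -5 mm, keeping the tips 5 mm off the table.

Request:
{"op": "send_rows", "data": {"moves": "0 0 -15 0 0 0 0;0 -1 -10 0 0 0 0;0 0 0 0 0 0 0;0 0 0 0 0 0 0;0 0 0 0 0 0 0;0 0 0 0 0 0 0;0 0 0 0 0 0 0;0 0 12 0 0 0 0;0 0 12 0 0 0 0;0 0 12 0 0 0 0;0 0 8 0 0 0 0;0 0 3 0 0 0 0;0 0 0 0 0 0 0.9;0 0 0 0 0 0 0.9;0 0 0 0 0 0 0.9;0 0 0 0 0 0 0.9;0 0 0 0 0 0 0.9;0 0 0 0 0 0 0.9;0 0 0 0 0 0 0.9;0 0 0 0 0 0 0.9"}}

```text
clock: 7.5
tool_pos: [0.4789, -0.3811, -0.0044]
eef_rot: [2.091, 2.344, -0.001]
wrist_force: [-1.5, 0.1, 6.3]
width: 0.0173
grip_force: 58.5
```

Gripped (17 mm, 58 N). Now lift high above the lamp.

Request:
{"op": "send_rows", "data": {"moves": "0 0 -5 0 0 0 0.9;0 0 -15 0 0 0 0.9;0 0 -25 0 0 0 0.9;0 0 -25 0 0 0 0.9;0 0 -25 0 0 0 0.9;0 0 -25 0 0 0 0.9;0 0 -25 0 0 0 0.9;0 0 -25 0 0 0 0.9;0 0 -25 0 0 0 0.9;0 0 -25 0 0 0 0.9;0 0 -25 0 0 0 0.9;0 0 -20 0 0 0 0.9;0 0 -5 0 0 0 0.9"}}

```text
clock: 8.58
tool_pos: [0.4795, -0.3812, 0.2679]
eef_rot: [2.089, 2.342, 0.001]
wrist_force: [0.3, -0.2, -6.7]
width: 0.0168
grip_force: 59.4
```

```bash
python3 - <<'E'
from h import *
plan(.539,-.075,.265,91)
E
```

```text
t 8.58 pos [ 0.4795 -0.3812  0.2679] turn [ 2.000e-02  2.100e-01 -8.447e+01] shift [-64.8 305.1   2.9] q6 0.79 F [ 0.3 -0.2 -6.7] w 0.0168
```

Request:
{"op": "send_rows", "data": {"moves": "0 0 0 0 0 -3 0.9;0 0 0 0 0 -6 0.9;0 0 0 0 0 -7 0.9;0 0 0 0 0 -7 0.9;0 0 0 0 0 -7 0.9;0 0 0 0 0 -7 0.9;0 0 0 0 0 -7 0.9;0 0 0 0 0 -7 0.9;0 0 0 0 0 -7 0.9;0 0 0 0 0 -7 0.9;0 0 0 0 0 -7 0.9;0 0 0 0 0 -7 0.9;0 0 0 0 0 -5.5 0.9"}}

```text
clock: 9.67
tool_pos: [0.4784, -0.3804, 0.2631]
eef_rot: [0.038, -3.139, -0.003]
wrist_force: [-0.1, 0.0, -6.8]
width: 0.0169
grip_force: 59.2
```

Request:
{"op": "send_rows", "data": {"moves": "-5 25 0 0 0 0 0.9;-5 25 0 0 0 0 0.9;-5 25 0 0 0 0 0.9;-5 25 0 0 0 0 0.9;-5 25 0 0 0 0 0.9;-5 25 0 0 0 0 0.9;-5 25 0 0 0 0 0.9;-6 25 0 0 0 0 0.9;-6 25 0 0 0 0 0.9;-6 25 0 0 0 0 0.9;-6 25 0 0 0 0 0.9;-6 25 0 0 0 0 0.9;0 5 0 0 0 0 0.9;0 0 0 0 0 0 0.9"}}

```text
clock: 10.83
tool_pos: [0.538, -0.073, 0.2635]
eef_rot: [0.032, -3.139, -0.001]
wrist_force: [0.4, -1.2, -6.4]
width: 0.0169
grip_force: 59.8
```

```bash
python3 - <<'E'
from h import *
plan(.539,-.075,.100,91)
for n in ("wrist","side"):
    im=ctrl.get_image(n);W=pts(im);img=im["img"];hsv=cv2.cvtColor(img,cv2.COLOR_BGR2HSV)
    y=(hsv[...,0]>22)&(hsv[...,0]<36)&(hsv[...,1]>120)&(W[...,0]<.68)&(W[...,0]>.4)&(abs(W[...,1])<.25)
    for nm,lo,hi in(("rim",.054,.064),("floor",.002,.010),("lidtop",.18,.24)):
        p=W[y&(W[...,2]>lo)&(W[...,2]<hi)]
        if len(p)>10: print(n,nm,len(p),p[:,:2].min(0).round(3),p[:,:2].max(0).round(3),[np.round(q,1) for q in cv2.minAreaRect((p[:,:2]*1000).astype(np.float32))])
    cv2.imwrite(f"pics/{n}4.png",img)
    if n=="side":
        m=(W[...,2]>.196)&(W[...,2]<.216)&(W[...,1]<-.18)&(W[...,1]>-.27)&(W[...,0]>.44)&(W[...,0]<.65)
        print("lamp",m.sum(),cv2.minAreaRect((W[m][:,:2]*1000).astype(np.float32)))
E
```

```text
t 10.83 pos [ 0.538  -0.073   0.2635] turn [ 0.04 -0.14  0.18] shift [ -1.   -2.  163.5] q6 -0.16 F [ 0.4 -1.2 -6.4] w 0.0169
wrist rim 1681 [ 0.463 -0.126] [0.609 0.136] [array([537.2,   4.6]), array([147., 262.]), np.float64(0.5)]
wrist floor 16607 [ 0.47  -0.121] [0.599 0.119] [array([535.4,  -0.6]), array([129.2, 240.3]), np.float64(0.4)]
wrist lidtop 784 [ 0.476 -0.239] [0.622 0.136] [array([592.4, -67.8]), array([397.2, 110.6]), np.float64(67.5)]
side rim 334 [ 0.463 -0.129] [0.614 0.138] [array([539. ,   4.9]), array([149.8, 263.4]), np.float64(1.4)]
side floor 1606 [ 0.468 -0.13 ] [0.659 0.238] [array([563.9,  54. ]), array([190.8, 367.3]), np.float64(0.1)]
side lidtop 347 [ 0.478 -0.244] [0.628 0.132] [array([596.3, -75.9]), array([400.7, 120.4]), np.float64(67.4)]
lamp 371 ((546.6095581054688, -240.66506958007812), (133.69671630859375, 34.479183197021484), 14.730325698852539)
```

View pics/wrist4.png

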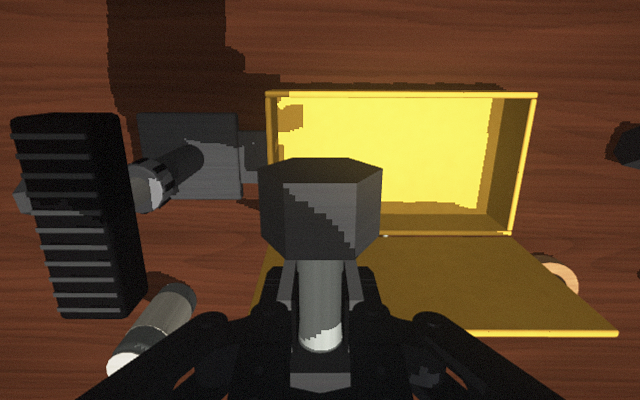

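The wrist view shows the dumbbell held level over the open box, and the rim fits 150 x 262 mm at (0.538, 0.005). The mast and lamp are at the left, (80,215). Lowering into the right slot.

Request:
{"op": "send_rows", "data": {"moves": "3.5 -1 10 0 0 0 0.9;3.5 -1 20 0 0 0 0.9;0 0 25 0 0 0 0.9;0 0 25 0 0 0 0.9;0 0 25 0 0 0 0.9;0 0 25 0 0 0 0.9;0 0 25 0 0 0 0.9;0 0 25 0 0 0 0.9;0 0 25 0 0 0 0.9;0 0 20 0 0 0 0.9;0 0 15 0 0 0 0.9;0 0 8 0 0 0 0.9;0 0 4 0 0 0 0.9;0 0 3 0 0 0 0.9;0 0 0 0 0 0 0.9"}}

```text
clock: 12.18
tool_pos: [0.5317, -0.0773, 0.01]
eef_rot: [-0.027, 3.141, -0.0]
wrist_force: [-0.1, -0.6, -7.0]
width: 0.0172
grip_force: 59.8
```

Request:
{"op": "send_rows", "data": {"moves": "0 0 4 0 0 0 0.9;0 0 3 0 0 0 0.9;0 0 0 0 0 0 0.9;0 0 0 0 0 0 0.5;0 0 0 0 0 0 0.5;0 0 0 0 0 0 0.5;0 0 0 0 0 0 0.5;0 0 0 0 0 0 0.5;0 0 -10 0 0 0 0.5;0 0 -20 0 0 0 0.5;0 0 -30 0 0 0 0.5;0 0 -35 0 0 0 0;0 0 -35 0 0 0 0;0 0 -35 0 0 0 0;0 0 -35 0 0 0 0;0 0 -30 0 0 0 0;0 0 -20 0 0 0 0"}}

```text
clock: 13.6
tool_pos: [0.5325, -0.0771, 0.2578]
eef_rot: [-0.028, 3.135, -0.002]
wrist_force: [0.9, 0.1, 0.4]
width: 0.0856
grip_force: 0.0
```

```bash
python3 - <<'E'
from h import *
im=ctrl.get_image("side");blobs(pts(im),im["img"])
im=ctrl.get_image("wrist");blobs(pts(im),im["img"]);print("cam",im["cam_to_world"][:3,3])
plan(.583,-.360,.25,10.3)
E
```

```text
[281. 120.] 79 mean [0.4544 0.6215] rect 454 622 3 190 axis 101.4 zmax 0.06 sat 97.0 hue 12.0
[341. 127.] 400 mean [0.6885 0.5657] rect 690 565 156 18 axis -168.1 zmax 0.06 sat 81.0 hue 11.0
[252. 141.] 227 mean [0.3505 0.4824] rect 350 490 45 109 axis 108.1 zmax 0.045 sat 130.0 hue 51.0
[339. 155.] 267 mean [0.6665 0.3937] rect 668 399 45 106 axis 137.3 zmax 0.044 sat 198.0 hue 5.0
[262. 166.] 290 mean [0.3977 0.3294] rect 397 335 45 105 axis 159.7 zmax 0.044 sat 241.0 hue 18.0
[357. 189.] 248 mean [0.7116 0.2159] rect 709 216 86 89 axis 123.6 zmax 0.026 sat 92.5 hue 23.0
[305. 210.] 734 mean [0.5397 0.0982] rect 539 34 150 207 axis 112.6 zmax 0.06 sat 242.0 hue 24.0
[379. 243.] 305 mean [ 0.7491 -0.0196] rect 726 -11 25 166 axis 166.6 zmax 0.03 sat 188.0 hue 5.0
[307. 305.] 1560 mean [ 0.5372 -0.2195] rect 530 -201 124 155 axis 114.8 zmax 0.06 sat 40.0 hue 15.0
[327. 272.] 121 mean [ 0.5921 -0.1259] rect 590 -126 6 51 axis -179.0 zmax 0.042 sat 212.0 hue 23.0
[389. 321.] 248 mean [ 0.7295 -0.2797] rect 732 -274 27 53 axis 158.2 zmax 0.06 sat 37.0 hue 18.0
[329. 358.] 796 mean [ 0.5
[... 231 characters left out ...]
 46 axis -179.1 zmax 0.048 sat 55.0 hue 20.0
[634. 154.] 329 mean [0.5251 0.2713] rect 522 272 41 13 axis 173.0 zmax 0.032 sat 46.0 hue 12.0
[ 26. 201.] 405 mean [ 0.5867 -0.4027] rect 589 -401 41 19 axis -170.4 zmax 0.042 sat 9.0 hue 30.0
[566. 274.] 587 mean [0.6773 0.2322] rect 678 236 71 19 axis 51.4 zmax 0.024 sat 124.0 hue 16.0
[160. 300.] 167 mean [ 0.713  -0.2706] rect 715 -273 3 22 axis 117.7 zmax 0.06 sat 35.0 hue 21.0
[355. 348.] 239 mean [ 0.7944 -0.0254] rect 795 -24 25 27 axis 128.6 zmax 0.027 sat 206.0 hue 1.0
cam [ 0.44901653 -0.07834847  0.41230741]
t 13.7 pos [ 0.5335 -0.0773  0.258 ] turn [ 0.27  0.47 80.72] shift [-287.    -1.8    8. ] q6 -0.16 F [-0.2  0.4 -0.8] w 0.0856
```

B lies in the box at (0.530,-0.077). Next is A.

Request:
{"op": "send_rows", "data": {"moves": "0 0 0 0 0 6 0;0 0 0 0 0 7 0;0 0 0 0 0 7 0;0 0 0 0 0 7 0;0 0 0 0 0 7 0;0 0 0 0 0 7 0;0 0 0 0 0 7 0;0 0 0 0 0 7 0;0 0 0 0 0 7 0;0 0 0 0 0 7 0;0 0 0 0 0 7 0;0 0 0 0 0 5 0"}}

```text
clock: 14.7
tool_pos: [0.5314, -0.0769, 0.2529]
eef_rot: [2.026, 2.4, 0.0]
wrist_force: [1.0, 1.0, 0.1]
width: 0.0854
grip_force: 0.0
```

Request:
{"op": "send_rows", "data": {"moves": "-24 0 0 0 0 0 0;-24 0 0 0 0 0 0;-24 0 0 0 0 0 0;-24 0 0 0 0 0 0;-24 0 0 0 0 0 0;-24 0 0 0 0 0 0;-24 0 0 0 0 0 0;-24 0 0 0 0 0 0;-24 0 0 0 0 0 0;-24 0 0 0 0 0 0;-24 0 0 0 0 0 0;-23 -2 0 0 0 0 0;0 0 0 0 0 0 0"}}

```text
clock: 15.78
tool_pos: [0.5793, -0.3636, 0.2516]
eef_rot: [2.022, 2.404, -0.002]
wrist_force: [-0.3, 0.6, -0.7]
width: 0.0854
grip_force: 0.0
```

```bash
python3 - <<'E'
from h import *
im=ctrl.get_image("wrist");blobs(pts(im),im["img"])
plan(.583,-.360,-.005,10.3)
E
```

```text
[305.  37.] 6110 mean [ 0.5437 -0.2459] rect 542 -243 100 63 axis -173.8 zmax 0.06 sat 7.0 hue 30.0
[476.  85.] 959 mean [ 0.715  -0.2615] rect 720 -262 21 51 axis 96.8 zmax 0.06 sat 35.0 hue 21.0
[324. 155.] 3108 mean [ 0.5818 -0.3558] rect 582 -359 46 102 axis 100.2 zmax 0.042 sat 8.0 hue 20.0
[  9. 312.] 1349 mean [ 0.232  -0.6166] rect 228 -603 5 95 axis 107.1 zmax 0.057 sat 172.0 hue 111.0
[122. 297.] 2168 mean [ 0.3747 -0.5647] rect 374 -565 8 84 axis 157.4 zmax 0.06 sat 113.0 hue 21.0
[236. 354.] 1803 mean [ 0.5161 -0.6245] rect 517 -625 6 84 axis 156.9 zmax 0.06 sat 113.0 hue 21.0
t 15.83 pos [ 0.5792 -0.3617  0.2518] turn [-0.04 -0.02 -0.41] shift [  1.    4.  256.8] q6 0.84 F [0.  1.1 0.4] w 0.085
```

Request:
{"op": "send_rows", "data": {"moves": "1 3.5 20 0 0 0 0;0 0 30 0 0 0 0;0 0 30 0 0 0 0;0 0 30 0 0 0 0;0 0 30 0 0 0 0;0 0 30 0 0 0 0;0 0 30 0 0 0 0;0 0 25 0 0 0 0;0 0 18 0 0 0 0;0 0 10 0 0 0 0;0 0 4 0 0 0 0;0 0 0 0 0 0 0.9;0 0 0 0 0 0 0.9;0 0 0 0 0 0 0.9;0 0 0 0 0 0 0.9;0 0 0 0 0 0 0.9;0 0 0 0 0 0 0.9;0 0 0 0 0 0 0.9;0 0 0 0 0 0 0.9;0 0 0 0 0 0 0.9"}}

```text
clock: 17.5
tool_pos: [0.5831, -0.3586, -0.003]
eef_rot: [2.018, 2.406, 0.0]
wrist_force: [-1.4, 0.3, 5.5]
width: 0.017
grip_force: 58.4
```

Request:
{"op": "send_rows", "data": {"moves": "0 0 -5 0 0 0 0.9;0 0 -15 0 0 0 0.9;0 0 -25 0 0 0 0.9;0 0 -25 0 0 0 0.9;0 0 -25 0 0 0 0.9;0 0 -25 0 0 0 0.9;0 0 -25 0 0 0 0.9;0 0 -25 0 0 0 0.9;0 0 -25 0 0 0 0.9;0 0 -25 0 0 0 0.9;0 0 -25 0 0 0 0.9;0 0 -20 0 0 0 0.9;0 0 -5 0 0 0 0.9"}}

```text
clock: 18.58
tool_pos: [0.5833, -0.3586, 0.2692]
eef_rot: [2.016, 2.404, 0.001]
wrist_force: [0.1, -1.0, -4.6]
width: 0.0172
grip_force: 59.2
```

```bash
python3 - <<'E'
from h import *
plan(.531,.004,.265,91)
E
```

```text
t 18.58 pos [ 0.5833 -0.3586  0.2692] turn [ 4.000e-02  2.300e-01 -8.097e+01] shift [ 46.  363.4   4.2] q6 0.84 F [ 0.1 -1.  -4.6] w 0.0172
```

Request:
{"op": "send_rows", "data": {"moves": "0 0 0 0 0 -4 0.9;0 0 0 0 0 -7 0.9;0 0 0 0 0 -7 0.9;0 0 0 0 0 -7 0.9;0 0 0 0 0 -7 0.9;0 0 0 0 0 -7 0.9;0 0 0 0 0 -7 0.9;0 0 0 0 0 -7 0.9;0 0 0 0 0 -7 0.9;0 0 0 0 0 -7 0.9;0 0 0 0 0 -7 0.9;0 0 0 0 0 -7 0.9"}}

```text
clock: 19.58
tool_pos: [0.5823, -0.3579, 0.2641]
eef_rot: [0.038, -3.139, -0.002]
wrist_force: [0.1, 0.4, -5.4]
width: 0.0172
grip_force: 59.0
```

Request:
{"op": "send_rows", "data": {"moves": "3 12 0 0 0 0 0.9;3 24 0 0 0 0 0.9;3 25 0 0 0 0 0.9;3 25 0 0 0 0 0.9;3 25 0 0 0 0 0.9;3 25 0 0 0 0 0.9;3 25 0 0 0 0 0.9;3 25 0 0 0 0 0.9;3 25 0 0 0 0 0.9;3 25 0 0 0 0 0.9;3 25 0 0 0 0 0.9;3 25 0 0 0 0 0.9;3 25 0 0 0 0 0.9;3 25 0 0 0 0 0.9;2 20 0 0 0 0 0.9;1 7 0 0 0 0 0.9;0 0 0 0 0 0 0.9"}}

```text
clock: 21.0
tool_pos: [0.5305, 0.0053, 0.265]
eef_rot: [0.032, -3.14, -0.0]
wrist_force: [0.3, -0.1, -5.5]
width: 0.0167
grip_force: 59.3
```

```bash
python3 - <<'E'
from h import *
plan(.531,.004,.002,91)
im=ctrl.get_image("wrist");blobs(pts(im),im["img"])
E
```

```text
t 21.0 pos [0.5305 0.0053 0.265 ] turn [ 0.02 -0.1   0.16] shift [ -0.5  -1.3 263. ] q6 -0.01 F [ 0.3 -0.1 -5.5] w 0.0167
[624.  68.] 1342 mean [0.4295 0.3134] rect 428 316 56 38 axis -170.7 zmax 0.042 sat 202.0 hue 10.0
[226. 162.] 15418 mean [ 0.5368 -0.1006] rect 539 -70 150 411 axis 89.7 zmax 0.06 sat 147.0 hue 20.0
[244. 153.] 2799 mean [ 0.5241 -0.0758] rect 530 -77 103 46 axis 177.6 zmax 0.048 sat 45.0 hue 19.0
[595. 159.] 3018 mean [0.524  0.3087] rect 526 321 103 46 axis 75.0 zmax 0.042 sat 15.0 hue 30.0
[616. 285.] 1449 mean [0.6822 0.3765] rect 677 380 42 73 axis 132.1 zmax 0.043 sat 202.0 hue 1.0
[493. 285.] 1304 mean [0.691  0.2291] rect 694 230 90 49 axis -142.7 zmax 0.024 sat 121.0 hue 17.0
[115. 307.] 1237 mean [ 0.7206 -0.2461] rect 725 -250 52 25 axis 48.8 zmax 0.06 sat 36.0 hue 21.0
```

Request:
{"op": "send_rows", "data": {"moves": "0 -1 10 0 0 0 0.9;0 0 20 0 0 0 0.9;0 0 25 0 0 0 0.9;0 0 25 0 0 0 0.9;0 0 25 0 0 0 0.9;0 0 25 0 0 0 0.9;0 0 25 0 0 0 0.9;0 0 25 0 0 0 0.9;0 0 25 0 0 0 0.9;0 0 25 0 0 0 0.9;0 0 15 0 0 0 0.9;0 0 8 0 0 0 0.9;0 0 5 0 0 0 0.9;0 0 3 0 0 0 0.9;0 0 0 0 0 0 0.9"}}

```text
clock: 22.3
tool_pos: [0.5315, 0.0025, 0.0049]
eef_rot: [-0.027, 3.141, 0.0]
wrist_force: [-0.2, -0.2, -5.1]
width: 0.0169
grip_force: 59.3
```

Request:
{"op": "send_rows", "data": {"moves": "0 0 1 0 0 0 0.9;0 0 0 0 0 0 0.5;0 0 0 0 0 0 0.5;0 0 0 0 0 0 0.5;0 0 0 0 0 0 0.5;0 0 0 0 0 0 0.5;0 0 -10 0 0 0 0.5;0 0 -20 0 0 0 0.5;0 0 -30 0 0 0 0.5;0 0 -35 0 0 0 0;0 0 -35 0 0 0 0;0 0 -35 0 0 0 0;0 0 -35 0 0 0 0;0 0 -30 0 0 0 0;0 0 -20 0 0 0 0"}}

```text
clock: 23.55
tool_pos: [0.5317, 0.0029, 0.2582]
eef_rot: [-0.028, 3.137, 0.0]
wrist_force: [0.1, 0.4, -0.6]
width: 0.0857
grip_force: 0.0
```

```bash
python3 - <<'E'
from h import *
im=ctrl.get_image("wrist");blobs(pts(im),im["img"])
im=ctrl.get_image("top");blobs(pts(im),im["img"]);cv2.imwrite("pics/top5.png",im["img"])
plan(.529,.322,.25,166)
E
```

```text
[627.  65.] 931 mean [0.4309 0.3097] rect 428 324 44 34 axis -156.7 zmax 0.042 sat 204.0 hue 9.0
[240. 170.] 18415 mean [ 0.5456 -0.0857] rect 550 -70 172 411 axis 86.8 zmax 0.06 sat 176.0 hue 20.0
[246. 155.] 3183 mean [ 0.5273 -0.0743] rect 530 -77 103 46 axis -179.0 zmax 0.048 sat 53.0 hue 18.0
[319. 158.] 3169 mean [0.5292 0.0026] rect 532 3 102 46 axis -179.3 zmax 0.048 sat 62.0 hue 20.0
[598. 156.] 2799 mean [0.5231 0.3032] rect 526 322 103 46 axis 73.3 zmax 0.043 sat 15.0 hue 30.0
[498. 285.] 1316 mean [0.6906 0.2294] rect 693 231 90 47 axis -142.1 zmax 0.025 sat 122.0 hue 17.0
[620. 288.] 1350 mean [0.6847 0.3736] rect 682 386 44 58 axis 134.6 zmax 0.042 sat 203.0 hue 1.0
[114. 309.] 1290 mean [ 0.7205 -0.246 ] rect 724 -248 52 24 axis 48.2 zmax 0.06 sat 36.0 hue 22.0
[295. 352.] 209 mean [ 0.795  -0.0249] rect 795 -25 23 26 axis 138.0 zmax 0.028 sat 206.0 hue 1.0
[168. 208.] 415 mean [0.5611 0.579 ] rect 570 580 169 362 axis 165.9 zmax 0.06 sat 102.0 hue 9.0
[272. 167.] 289 mean [0.7088 0.2141] rect 709 215 88 89 axis 46.0 zmax 0.035 sat 130.0 hue 16.0
[219. 178.] 268 mean [
[... 294 characters left out ...]
.4115 -0.5989] rect 416 -599 272 116 axis 173.7 zmax 0.06 sat 119.0 hue 21.0
[240. 216.] 294 mean [0.5284 0.3222] rect 530 324 105 47 axis 78.1 zmax 0.053 sat 17.0 hue 17.0
[235. 253.] 285 mean [0.3995 0.3369] rect 401 339 46 101 axis 158.4 zmax 0.054 sat 186.0 hue 15.0
[190. 267.] 312 mean [0.3516 0.4914] rect 353 492 49 104 axis 107.8 zmax 0.052 sat 130.0 hue 60.0
[501. 311.] 142 mean [ 0.1983 -0.5678] rect 214 -582 55 123 axis 135.4 zmax 0.06 sat 122.0 hue 115.0
[528. 312.] 150 mean [ 0.1931 -0.6595] rect 193 -658 90 10 axis -163.0 zmax 0.059 sat 138.5 hue 112.0
t 23.65 pos [0.5328 0.0029 0.2585] turn [ -0.26   0.33 -74.97] shift [-308.7   80.9    8.5] q6 -0.01 F [ 0.9 -0.1 -0.5] w 0.0852
```

View pics/top5.png

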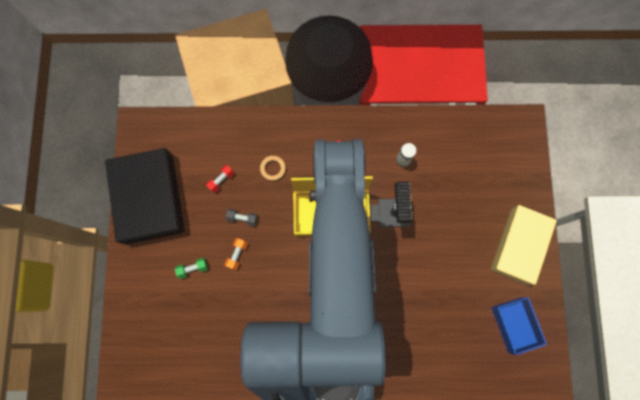

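The right side of the table is clear, and only one grey dumbbell is left, at pixel (241,217). Moving to it.

```bash
python3 - <<'E'
from h import *
plan(.529,.322,.25,167.3)
E
```

```text
t 23.65 pos [0.5328 0.0029 0.2585] turn [ -0.26   0.33 -76.27] shift [-310.4   73.8    8.5] q6 -0.01 F [ 0.9 -0.1 -0.5] w 0.0852
```

Request:
{"op": "send_rows", "data": {"moves": "0 0 0 0 0 -6 0;0 0 0 0 0 -7 0;0 0 0 0 0 -7 0;0 0 0 0 0 -7 0;0 0 0 0 0 -7 0;0 0 0 0 0 -7 0;0 0 0 0 0 -7 0;0 0 0 0 0 -7 0;0 0 0 0 0 -7 0;0 0 0 0 0 -7 0;0 0 0 0 0 -7 0"}}

```text
clock: 24.57
tool_pos: [0.5307, 0.0029, 0.2535]
eef_rot: [1.963, -2.452, -0.001]
wrist_force: [-0.3, -0.2, 1.0]
width: 0.0855
grip_force: 0.0
```

```bash
python3 - <<'E'
from h import *
plan(.529,.322,.25,167.3)
E
```

```text
t 24.57 pos [0.5307 0.0029 0.2535] turn [ 0.07 -0.01  0.08] shift [-310.9   71.9    3.5] q6 -1.35 F [-0.3 -0.2  1. ] w 0.0855
```

Request:
{"op": "send_rows", "data": {"moves": "-24 5.5 0 0 0 0 0;-24 5.5 0 0 0 0 0;-24 5.5 0 0 0 0 0;-24 5.5 0 0 0 0 0;-24 5.5 0 0 0 0 0;-24 5.5 0 0 0 0 0;-24 5.5 0 0 0 0 0;-24 5.5 0 0 0 0 0;-24 5.5 0 0 0 0 0;-24 5.5 0 0 0 0 0;-24 5.5 0 0 0 0 0;-24 5.5 0 0 0 0 0;-23 6 0 0 0 0 0;0 0 0 0 0 0 0"}}

```text
clock: 25.73
tool_pos: [0.5302, 0.3256, 0.2527]
eef_rot: [1.959, -2.455, -0.002]
wrist_force: [-0.2, -1.0, -0.5]
width: 0.0857
grip_force: 0.0
```

```bash
python3 - <<'E'
from h import *
im=ctrl.get_image("wrist");blobs(pts(im),im["img"])
plan(.528,.322,-.005,167.3)
E
```

```text
[128.  91.] 3992 mean [0.7056 0.2131] rect 707 214 89 90 axis 170.9 zmax 0.025 sat 84.0 hue 23.0
[321. 155.] 3114 mean [0.5265 0.3202] rect 527 323 103 46 axis 78.1 zmax 0.042 sat 9.0 hue 20.0
[445. 144.] 3435 mean [0.398  0.3365] rect 397 339 46 103 axis 158.2 zmax 0.042 sat 146.0 hue 22.0
[219. 246.] 2443 mean [0.6642 0.3969] rect 667 402 43 102 axis 136.0 zmax 0.042 sat 176.0 hue 1.0
[497. 260.] 2840 mean [0.3532 0.4873] rect 350 492 46 105 axis 107.1 zmax 0.043 sat 135.0 hue 63.0
[308. 343.] 5153 mean [0.5968 0.5488] rect 584 561 126 320 axis -170.7 zmax 0.06 sat 67.0 hue 20.0
t 25.78 pos [0.5302 0.3237 0.2528] turn [ 0.08 -0.05 -0.12] shift [  2.2   1.8 257.8] q6 -0.8 F [-0.   0.5 -0.5] w 0.0853
```

Request:
{"op": "send_rows", "data": {"moves": "1.5 2.5 20 0 0 -0.5 0;0 0 30 0 0 0 0;0 0 30 0 0 0 0;0 0 30 0 0 0 0;0 0 30 0 0 0 0;0 0 30 0 0 0 0;0 0 30 0 0 0 0;0 0 25 0 0 0 0;0 0 18 0 0 0 0;0 0 10 0 0 0 0;0 0 4 0 0 0 0;0 0 0 0 0 0 0.9;0 0 0 0 0 0 0.9;0 0 0 0 0 0 0.9;0 0 0 0 0 0 0.9;0 0 0 0 0 0 0.9;0 0 0 0 0 0 0.9;0 0 0 0 0 0 0.9;0 0 0 0 0 0 0.9;0 0 0 0 0 0 0.9"}}

```text
clock: 27.45
tool_pos: [0.5282, 0.3216, -0.002]
eef_rot: [-1.967, 2.448, 0.001]
wrist_force: [-1.9, 0.0, 6.2]
width: 0.0167
grip_force: 58.4
```

Request:
{"op": "send_rows", "data": {"moves": "0 0 -5 0 0 0 0.9;0 0 -15 0 0 0 0.9;0 0 -25 0 0 0 0.9;0 0 -25 0 0 0 0.9;0 0 -25 0 0 0 0.9;0 0 -25 0 0 0 0.9;0 0 -25 0 0 0 0.9;0 0 -25 0 0 0 0.9;0 0 -25 0 0 0 0.9;0 0 -25 0 0 0 0.9;0 0 -15 0 0 0 0.9;0 0 -5 0 0 0 0.9"}}

```text
clock: 28.45
tool_pos: [0.5288, 0.3215, 0.2396]
eef_rot: [-1.965, 2.447, -0.001]
wrist_force: [-0.3, -0.4, -4.9]
width: 0.0171
grip_force: 59.2
```

```bash
python3 - <<'E'
from h import *
plan(.531,.083,.235,91)
E
```

```text
t 28.45 pos [0.5288 0.3215 0.2396] turn [-3.000e-02  2.000e-01  7.653e+01] shift [   1.9 -238.5    4.6] q6 -0.81 F [-0.3 -0.4 -4.9] w 0.0171
```

Request:
{"op": "send_rows", "data": {"moves": "0 0 0 0 0 6.5 0.9;0 0 0 0 0 7 0.9;0 0 0 0 0 7 0.9;0 0 0 0 0 7 0.9;0 0 0 0 0 7 0.9;0 0 0 0 0 7 0.9;0 0 0 0 0 7 0.9;0 0 0 0 0 7 0.9;0 0 0 0 0 7 0.9;0 0 0 0 0 7 0.9;0 0 0 0 0 7 0.9"}}

```text
clock: 29.37
tool_pos: [0.5276, 0.3208, 0.2354]
eef_rot: [0.019, -3.139, 0.002]
wrist_force: [-0.4, 0.3, -5.7]
width: 0.0166
grip_force: 59.1
```

Request:
{"op": "send_rows", "data": {"moves": "0 -10 0 0 0 0 0.9;0 -23 0 0 0 0 0.9;0 -25 0 0 0 0 0.9;0 -25 0 0 0 0 0.9;0 -25 0 0 0 0 0.9;0 -25 0 0 0 0 0.9;0 -25 0 0 0 0 0.9;0 -25 0 0 0 0 0.9;0 -25 0 0 0 0 0.9;0 -20 0 0 0 0 0.9;0 -8 0 0 0 0 0.9;0 0 0 0 0 0 0.9"}}

```text
clock: 30.37
tool_pos: [0.5318, 0.0831, 0.2364]
eef_rot: [0.028, -3.14, 0.001]
wrist_force: [-0.2, 0.6, -6.3]
width: 0.0169
grip_force: 59.3
```

```bash
python3 - <<'E'
from h import *
plan(.531,.082,.002,91)
E
```

```text
t 30.37 pos [0.5318 0.0831 0.2364] turn [-0.04 -0.07  0.03] shift [  0.8  -1.1 234.4] q6 0.14 F [-0.2  0.6 -6.3] w 0.0169
```

Request:
{"op": "send_rows", "data": {"moves": "1 -1 10 0 0 0 0.9;0 0 20 0 0 0 0.9;0 0 25 0 0 0 0.9;0 0 25 0 0 0 0.9;0 0 25 0 0 0 0.9;0 0 25 0 0 0 0.9;0 0 25 0 0 0 0.9;0 0 25 0 0 0 0.9;0 0 25 0 0 0 0.9;0 0 12 0 0 0 0.9;0 0 8 0 0 0 0.9;0 0 5 0 0 0 0.9;0 0 3 0 0 0 0.9;0 0 0 0 0 0 0.9"}}

```text
clock: 31.53
tool_pos: [0.5317, 0.0847, 0.0044]
eef_rot: [-0.03, 3.141, 0.001]
wrist_force: [0.8, -0.8, -5.3]
width: 0.0168
grip_force: 59.4
```

Request:
{"op": "send_rows", "data": {"moves": "0 0 0 0 0 0 0.9;0 0 0 0 0 0 0.5;0 0 0 0 0 0 0.5;0 0 0 0 0 0 0.5;0 0 0 0 0 0 0.5;0 0 0 0 0 0 0.5;0 0 -10 0 0 0 0.5;0 0 -20 0 0 0 0.5;0 0 -30 0 0 0 0.5;0 0 -35 0 0 0 0;0 0 -35 0 0 0 0;0 0 -35 0 0 0 0;0 0 -35 0 0 0 0;0 0 -35 0 0 0 0;0 0 -20 0 0 0 0;0 0 0 0 0 0 0"}}

```text
clock: 32.87
tool_pos: [0.5328, 0.0848, 0.2643]
eef_rot: [-0.029, 3.134, 0.003]
wrist_force: [0.1, -0.3, -0.4]
width: 0.0852
grip_force: 0.0
```

```bash
python3 - <<'E'
from h import *
plan(.531,.082,.25,91)
im=ctrl.get_image("wrist");W=pts(im);blobs(W,im["img"]); cv2.imwrite("pics/w6.png",im["img"])
hsv=cv2.cvtColor(im["img"],cv2.COLOR_BGR2HSV)
im=ctrl.get_image("side");W=pts(im);hsv=cv2.cvtColor(im["img"],cv2.COLOR_BGR2HSV)
k=(hsv[...,0]>20)&(hsv[...,0]<36)&(hsv[...,1]>120)&(W[...,2]>.065)&(W[...,0]>.58)&(W[...,0]<.7)&(abs(W[...,1])<.14)
p=W[k]; print(len(p)); 
A=np.c_[p[:,2],np.ones(len(p))]; print("lid x=a z+b",np.linalg.lstsq(A,p[:,0],rcond=None)[0],p.min(0),p.max(0))
m=(abs(W[...,2]-.206)<.006)&(W[...,1]<-.17)&(W[...,1]>-.27)&(W[...,0]>.44)&(W[...,0]<.65)
print("lamp",m.sum(),cv2.minAreaRect((W[m][:,:2]*1000).astype(np.float32)),W[m][:,:2].min(0),W[m][:,:2].max(0))
m=(abs(W[...,2]-.14)<.004)&(abs(W[...,1]+.22)<.03)&(abs(W[...,0]-.54)<.04)
print("collar",m.sum(),W[m][:,:2].min(0),W[m][:,:2].max(0))
im=ctrl.get_image("top");W=pts(im)
m=(W[...,2]>.195)&(W[...,2]<.22)&(W[...,1]<-.17)&(W[...,1]>-.27)&(W[...,0]>.44)&(W[...,0]<.65)
print("lamp",m.sum(),cv2.minAreaRect((W[m][:,:2]*1000).astype(np.float32)),W[m][:,:2].min(0),W[m][:,:2].max(0))
E
```

```text
t 32.87 pos [0.5328 0.0848 0.2643] turn [0.09 0.4  0.04] shift [ 1.8 -2.7 14.3] q6 0.14 F [ 0.1 -0.3 -0.4] w 0.0852
[566.  43.] 2792 mean [0.4135 0.327 ] rect 408 334 47 79 axis 150.1 zmax 0.043 sat 179.0 hue 15.0
[150. 166.] 17852 mean [ 0.5464 -0.1026] rect 550 -69 171 411 axis 84.9 zmax 0.06 sat 175.0 hue 20.0
[172. 151.] 3139 mean [ 0.5272 -0.0718] rect 530 -77 103 47 axis -179.0 zmax 0.049 sat 48.0 hue 18.0
[245. 154.] 3072 mean [0.5294 0.0053] rect 532 3 102 47 axis -179.1 zmax 0.048 sat 62.0 hue 19.0
[319. 156.] 3043 mean [0.5296 0.0846] rect 532 84 103 46 axis -178.9 zmax 0.049 sat 45.0 hue 19.0
[576. 265.] 2641 mean [0.6598 0.3984] rect 666 402 45 102 axis 135.9 zmax 0.042 sat 199.0 hue 1.0
[406. 285.] 1499 mean [0.6986 0.1988] rect 702 208 75 90 axis 167.7 zmax 0.025 sat 113.0 hue 18.0
[ 41. 298.] 600 mean [ 0.712  -0.2548] rect 712 -259 33 8 axis 82.3 zmax 0.06 sat 37.0 hue 21.0
[242. 344.] 125 mean [ 0.7917 -0.0153] rect 793 -15 11 30 axis 175.1 zmax 0.027 sat 205.0 hue 1.0
764
lid x=a z+b [0.04633572 0.60986859] [ 0.61153562 -0.12845996  0.06532764] [0.62866903 0.13345337 0.21316936]
lamp 216 ((542.6306762695312, -242.8710174560547), (128.94387817382812, 7.016361713409424), 0.7183597087860107) [ 0.47811978 -0.24691717] [ 0.6070535  -0.23855478]
collar 138 [ 0.52331837 -0.24240238] [ 0.56237655 -0.20572662]
lamp 254 ((543.4883422851562, -220.16439819335938), (129.67259216308594, 46.50154113769531), 0.7846345901489258) [ 0.47845817 -0.2436063 ] [ 0.60827789 -0.19653406]
```

View pics/w6.png

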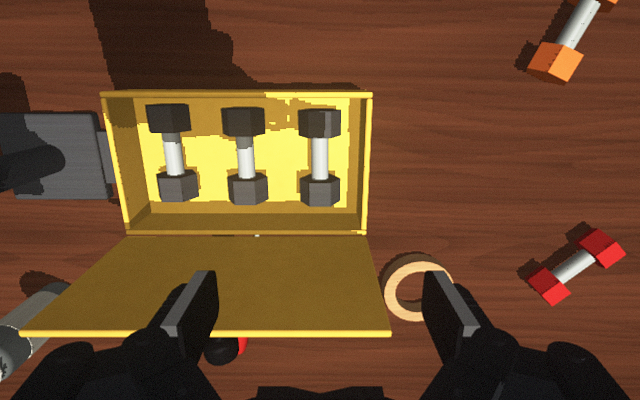

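All three grey dumbbells lie side by side in the box at (173,150), (245,155), (319,157), below the rim. The lid leans back at about 1.62 rad. Now behind the lid with shut fingers, beside the knob.

Request:
{"op": "send_rows", "data": {"moves": "-10 -2 0 0 0 0 1;-20 -3 0 0 0 0 1;-23 -3 0 0 0 0 1;-23 -3 0 0 0 0 1;-23 -3 0 0 0 0 1;-23 -3 0 0 0 0 1;-23 -3 0 0 0 0 1;-18 0 0 0 0 0 1;-5 0 0 0 0 0 1;0 0 0 0 0 0 1;0 0 10 0 0 0 1;0 0 20 0 0 0 1;0 0 25 0 0 0 1;0 0 25 0 0 0 1;0 0 18 0 0 0 1;0 0 6 0 0 0 1;0 0 0 0 0 0 1"}}

```text
clock: 34.43
tool_pos: [0.6979, 0.0672, 0.1533]
eef_rot: [0.028, -3.138, 0.0]
wrist_force: [-0.5, 0.1, -0.7]
width: 0.0
grip_force: 0.0
```

```bash
python3 - <<'E'
from h import *
plan(.630,.065,.160,91)
E
```

```text
t 34.43 pos [0.6979 0.0672 0.1533] turn [-0.01 -0.21  0.04] shift [68.  -1.1 -6.7] q6 0.08 F [-0.5  0.1 -0.7] w 0.0
```

Request:
{"op": "send_rows", "data": {"moves": "20 0 -2 0 0 0 1;20 0 -2 0 0 0 1;16 0 -2 0 0 0 1;12 0 -1 0 0 0 1;10 0 1 0 0 0 1;10 0 1 0 0 0 1;9 0 1 0 0 0 1;9 0 2 0 0 0 1;9 0 4 0 0 0 1;9 0 4 0 0 0 1;8 0 4.5 0 0 0 1;8 0 5 0 0 0 1;0 0 0 0 0 0 1"}}

```text
clock: 35.52
tool_pos: [0.5589, 0.0648, 0.1407]
eef_rot: [-0.028, 3.14, 0.0]
wrist_force: [-0.2, -0.3, -0.8]
width: -0.0
grip_force: 0.0
```

```bash
python3 - <<'E'
from h import *
plan(.532,.065,.110,91)
im=ctrl.get_image("side");cv2.imwrite("pics/s7.png",im["img"][120:320,180:440])
E
```

```text
t 35.52 pos [0.5589 0.0648 0.1407] turn [0.02 0.06 0.04] shift [26.9  0.6 30.7] q6 0.1 F [-0.2 -0.3 -0.8] w -0.0
```

View pics/s7.png

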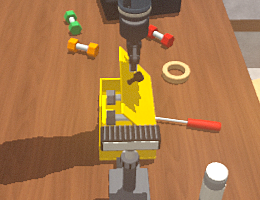

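The lid leans forward over the box with the fingers behind it, the knob at (135,77). I'll continue the arc down.

Request:
{"op": "send_rows", "data": {"moves": "7 0 7 0 0 0 1;7 0 8 0 0 0 1;7 0 8 0 0 0 1;6 0 8 0 0 0 1;4 0 8 0 0 0 1;4 0 9 0 0 0 1;3 0 9 0 0 0 1;2 0 8 0 0 0 1;2 0 8 0 0 0 1;1 0 7 0 0 0 1;0 0 3 0 0 0 1;0 0 0 0 0 0 1"}}

```text
clock: 36.57
tool_pos: [0.5166, 0.064, 0.0566]
eef_rot: [0.028, -3.141, -0.0]
wrist_force: [-2.8, -0.6, 6.2]
width: 0.0006
grip_force: 3.0
```

Request:
{"op": "send_rows", "data": {"moves": "0 0 1.5 0 0 0 1;0 0 1.5 0 0 0 1;0 0 0 0 0 0 1"}}

```text
clock: 36.82
tool_pos: [0.5168, 0.064, 0.0563]
eef_rot: [-0.028, 3.14, 0.001]
wrist_force: [-13.6, -0.8, 38.5]
width: -0.0001
grip_force: 19.4
```

The lid is shut: 38 N with no further motion. I'll back off, check it and measure the lamp.

Request:
{"op": "send_rows", "data": {"moves": "0 0 -8 0 0 0 1;0 0 -20 0 0 0 0;0 0 -30 0 0 0 0;0 0 -40 0 0 0 0;0 0 -40 0 0 0 0;0 0 -40 0 0 0 0;0 0 -25 0 0 0 0;0 0 0 0 0 0 0"}}

```text
clock: 37.48
tool_pos: [0.5192, 0.0642, 0.2619]
eef_rot: [-0.028, 3.133, 0.002]
wrist_force: [0.1, 1.0, -0.1]
width: 0.0835
grip_force: 0.0
```

```bash
cat > m.py <<'E'
from h import *
plan(.5435,-.2205,.262,90.8)
for n in("wrist","top","side"):
    im=ctrl.get_image(n);W=pts(im)
    k=(abs(W[...,0]-.538)<.08)&(abs(W[...,1]-.005)<.13)&(W[...,2]<.09)&(W[...,2]>.03)
    p=W[k]
    if len(p)>300:
        for lo,hi in((.465,.49),(.585,.61)): q=p[(p[:,0]>lo)&(p[:,0]<hi)]; print(n,"lid z at x",lo,np.median(q[:,2]).round(4),len(q))
    m=(W[...,2]>.19)&(W[...,2]<.215)&(W[...,1]<-.17)&(W[...,1]>-.27)&(W[...,0]>.44)&(W[...,0]<.65)
    if m.sum()>30: print(n,"lamp",m.sum(),[np.round(v,1) for v in cv2.minAreaRect((W[m][:,:2]*1000).astype(np.float32))],np.median(W[m][:,2]).round(4))
E
python3 m.py
```

```text
t 37.48 pos [0.5192 0.0642 0.2619] turn [0.05 0.48 0.22] shift [-2.03e+01 -2.85e+02 -1.00e-01] q6 0.11 F [ 0.1  1.  -0.1] w 0.0835
wrist lid z at x 0.465 0.0665 7078
wrist lid z at x 0.585 0.0665 5179
top lid z at x 0.465 0.0668 170
top lid z at x 0.585 0.0673 213
top lamp 94 [array([ 542. , -220.3]), array([128.,  46.]), np.float64(0.4)] 0.2098
side lid z at x 0.465 0.0665 407
side lid z at x 0.585 0.0665 430
side lamp 446 [array([ 542.4, -243.1]), array([129. ,   6.8]), np.float64(0.7)] 0.203
```

The lid is flat at 66.5 mm, so it's fully shut. On to the lamp.

Request:
{"op": "send_rows", "data": {"moves": "-2 -12 0 0 0 0 0;-2 -23 0 0 0 0 0;-2 -25 0 0 0 0 0;-2 -25 0 0 0 0 0;-2 -25 0 0 0 0 0;-2 -25 0 0 0 0 0;-2 -25 0 0 0 0 0;-2 -25 0 0 0 0 0;-2 -25 0 0 0 0 0;-2 -25 0 0 0 0 0;-2 -25 0 0 0 0 0;-2 -20 0 0 0 0 0;0 -5 0 0 0 0 0;0 0 0 0 0 0 0"}}

```text
clock: 38.8
tool_pos: [0.5452, -0.2222, 0.2546]
eef_rot: [0.024, -3.139, -0.002]
wrist_force: [-0.2, 1.0, 0.2]
width: 0.0858
grip_force: 0.0
```

```bash
python3 m.py
```

```text
t 38.8 pos [ 0.5452 -0.2222  0.2546] turn [ 0.06 -0.16  0.09] shift [ 1.6  1.7 -7.4] q6 -0.4 F [-0.2  1.   0.2] w 0.0858
wrist lid z at x 0.465 0.0666 5699
wrist lid z at x 0.585 0.0666 5117
wrist lamp 279 [array([ 532.5, -239.8]), array([ 38.7, 129.3]), np.float64(71.6)] 0.2061
top lid z at x 0.465 0.0667 589
top lid z at x 0.585 0.0674 518
side lid z at x 0.465 0.0664 414
side lid z at x 0.585 0.0665 340
side lamp 438 [array([ 542.5, -242.8]), array([129.4,   7.7]), np.float64(1.1)] 0.2027
```

Request:
{"op": "send_rows", "data": {"moves": "1.5 1.5 12 0 0 0 0;0 0 20 0 0 0 0;0 0 25 0 0 0 0;0 0 20 0 0 0 0;0 0 12 0 0 0 0;0 0 7 0 0 0 0;0 0 0 0 0 0 0;0 0 0 0 0 0 0.7;0 0 0 0 0 0 0.7;0 0 0 0 0 0 0.7;0 0 0 0 0 0 0.7;0 0 0 0 0 0 0.7;0 0 0 0 0 0 0.7"}}

```text
clock: 40.03
tool_pos: [0.545, -0.22, 0.1613]
eef_rot: [-0.027, 3.14, -0.003]
wrist_force: [0.3, -5.3, 1.6]
width: 0.0432
grip_force: 67.8
```

Gripped at 43 mm. Turning anticlockwise by about 52 degrees.

Request:
{"op": "send_rows", "data": {"moves": "0 0 0 0 0 -3 0.7;0 0 0 0 0 -4 0.7;0 0 0 0 0 -4 0.7;0 0 0 0 0 -4 0.7;0 0 0 0 0 -4 0.7;0 0 0 0 0 -4 0.7;0 0 0 0 0 -4 0.7;0 0 0 0 0 -4 0.7;0 0 0 0 0 -4 0.7;0 0 0 0 0 -4 0.7;0 0 0 0 0 -4 0.7;0 0 0 0 0 -4 0.7;0 0 0 0 0 -4 0.7;0 0 0 0 0 -2 0.7;0 0 0 0 0 0 0.7"}}

```text
clock: 41.28
tool_pos: [0.5439, -0.2184, 0.1607]
eef_rot: [-1.429, 2.797, 0.002]
wrist_force: [-3.1, 2.7, 2.4]
width: 0.0433
grip_force: 67.8
```

```bash
cat > n.py <<'E'
from h import *
plan(.5435,-.2205,.161,90.8)
print(ctrl.get_state()["torque"].round(2))
im=ctrl.get_image("side");W=pts(im)
k=(W[...,2]>.15)&(W[...,2]<.32)&(abs(W[...,1]+.22)<.09)&(abs(W[...,0]-.543)<.09)
for z in (.155,.17,.18,.19,.2): 
    p=W[k&(abs(W[...,2]-z)<.005)]
    if len(p): print(z,len(p),p[:,:2].min(0).round(3),p[:,:2].max(0).round(3))
cv2.imwrite("pics/n.png",cv2.resize(im["img"][200:330,240:400],(640,520)))
E
python3 n.py
```

```text
t 41.28 pos [ 0.5439 -0.2184  0.1607] turn [9.000e-02 1.000e-02 5.333e+01] shift [ 0.5 -2.1 -0.3] q6 -1.33 F [-3.1  2.7  2.4] w 0.0433
[0.77 0.65 0.03]
0.155 8 [ 0.546 -0.231] [ 0.553 -0.223]
0.18 24 [ 0.506 -0.273] [ 0.576 -0.234]
0.19 92 [ 0.489 -0.286] [ 0.584 -0.202]
0.2 119 [ 0.489 -0.286] [ 0.581 -0.205]
```

Unlocked at about 0.92 rad. Drawing up 90 mm.

Request:
{"op": "send_rows", "data": {"moves": "0 0 -3 0 0 0 0.7;0 0 -6 0 0 0 0.7;0 0 -6 0 0 0 0.7;0 0 -6 0 0 0 0.7;0 0 -6 0 0 0 0.7;0 0 -6 0 0 0 0.7;0 0 -6 0 0 0 0.7;0 0 -6 0 0 0 0.7;0 0 -6 0 0 0 0.7;0 0 -6 0 0 0 0.7;0 0 -6 0 0 0 0.7;0 0 -6 0 0 0 0.7;0 0 -6 0 0 0 0.7;0 0 -6 0 0 0 0.7;0 0 -5 0 0 0 0.7;0 0 -3 0 0 0 0.7;0 0 -1 0 0 0 0.7;0 0 0 0 0 0 0.7"}}

```text
clock: 42.83
tool_pos: [0.5439, -0.2185, 0.2509]
eef_rot: [1.426, -2.799, -0.002]
wrist_force: [-2.2, 5.7, -5.0]
width: 0.0435
grip_force: 66.9
```

```bash
python3 n.py
```

```text
t 42.83 pos [ 0.5439 -0.2185  0.2509] turn [ 9.000e-02 -1.000e-02  5.321e+01] shift [ 0.4 -2.  89.9] q6 -1.33 F [-2.2  5.7 -5. ] w 0.0435
[ 1.37  0.54 -0.13]
0.155 25 [ 0.532 -0.233] [ 0.553 -0.224]
0.17 34 [ 0.532 -0.234] [ 0.552 -0.224]
0.18 30 [ 0.532 -0.233] [ 0.552 -0.225]
0.19 27 [ 0.532 -0.233] [ 0.552 -0.224]
0.2 29 [ 0.532 -0.233] [ 0.552 -0.225]
```

View pics/n.png

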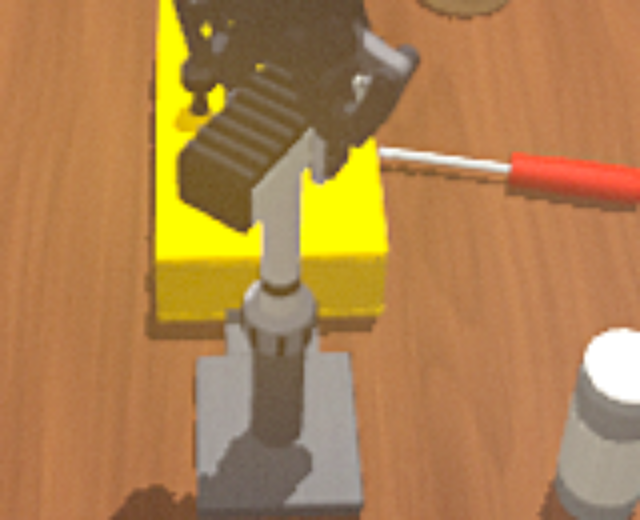

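The lamp is turned and raised, with the dark band just above the collar at about (280,285). I'll measure its height on the tube and the lamp's real rise.

```bash
python3 - <<'E'
from h import *
im=ctrl.get_image("side");W=pts(im);g=cv2.cvtColor(im["img"],cv2.COLOR_BGR2GRAY)
for v in range(258,284): print(v,g[v,306:316],W[v,310].round(4))
k=(W[...,2]>.24)&(W[...,2]<.32)&(abs(W[...,1]+.22)<.09)&(abs(W[...,0]-.543)<.09)
for nm in("top","wrist"):
    im=ctrl.get_image(nm);W=pts(im);m=(W[...,2]>.285)&(W[...,2]<.305)&(abs(W[...,1]+.22)<.08)&(abs(W[...,0]-.543)<.08)
    print(nm,m.sum(),np.percentile(W[m][:,2],[10,50,90]) if m.any() else "", [np.round(v,1) for v in cv2.minAreaRect((W[m][:,:2]*1000).astype(np.float32))] if m.any() else "")
E
```

```text
258 [153 158 161 158 158 159 155 150 140 229] [ 0.5426 -0.2322  0.2131]
259 [150 156 159 160 158 156 155 154 142 228] [ 0.5427 -0.2309  0.2082]
260 [155 157 157 157 158 158 157 152 139 226] [ 0.5427 -0.2317  0.2059]
261 [150 157 160 155 157 160 153 151 140 228] [ 0.5428 -0.2314  0.2022]
262 [154 156 155 155 156 158 158 150 140 227] [ 0.5428 -0.2327  0.2003]
263 [154 157 159 158 158 156 156 151 145 217] [ 0.5429 -0.2316  0.1956]
264 [157 160 157 157 157 159 153 151 159 176] [ 0.5429 -0.2318  0.1925]
265 [160 158 156 159 159 156 156 154 155 157] [ 0.543  -0.2299  0.1867]
266 [160 158 159 158 157 158 156 155 139 147] [ 0.543  -0.2318  0.1855]
267 [161 160 159 157 159 156 157 154 138 149] [ 0.5431 -0.2312  0.1813]
268 [165 160 157 158 159 156 158 154 134 151] [ 0.5432 -0.2299  0.1762]
269 [162 163 161 160 159 157 159 160 117 145] [ 0.5432 -0.2308  0.1739]
270 [109 143 166 165 164 164 141 115  83 140] [ 0.5433 -0.2307  0.1703]
271 [ 76  94 113 122 123 117  99  79  79 136] [ 0.5432 -0.2323  0.1687]
272 [ 85  76  81  84  82  75  76  75 111 145] [ 0.5432 -0.2332  0.1663]
273 [142  99  80  72
[... 277 characters left out ...]
156 156 152 150 144 145] [ 0.5436 -0.2316  0.1462]
278 [151 156 158 154 155 157 154 148 144 145] [ 0.5436 -0.2318  0.1428]
279 [146 149 153 149 153 149 145 144 146 148] [ 0.5436 -0.2334  0.1413]
280 [145 144 145 146 147 146 144 145 149 149] [ 0.5435 -0.2364  0.1415]
281 [151 148 146 146 149 147 149 151 142 133] [ 0.5435 -0.2384  0.1406]
282 [140 150 149 151 148 145 140 132 123 107] [ 0.5435 -0.2392  0.1379]
283 [123 128 128 122 129 123 124 119 119 105] [ 0.5434 -0.2414  0.1372]
top 28 [0.28952178 0.29738806 0.30427587] [array([ 569.7, -174.6]), array([34. , 49.7]), np.float64(77.9)]
wrist 2947 [0.28803274 0.2981807  0.3044974 ] [array([ 527.7, -244.7]), array([76. , 81.9]), np.float64(57.7)]
```

```bash
python3 - <<'E'
from h import *
d=np.load("side0.npz");W0=d["W"];g0=cv2.cvtColor(d["img"],cv2.COLOR_BGR2GRAY)
im=ctrl.get_image("side");W=pts(im);g=cv2.cvtColor(im["img"],cv2.COLOR_BGR2GRAY)
print("start"); 
for v in range(244,300,1): print(v,g0[v,[300,309,310]],W0[v,310].round(3),W0[v,300].round(3))
print("now")
for v in range(222,262,1): print(v,g[v,[294,300,310]],W[v,294].round(3),W[v,300].round(3))
E
```

```text
start
244 [226 226 226] [ 0.552 -0.01   0.008] [ 0.523 -0.007  0.005]
245 [222 209 211] [ 0.543 -0.203  0.222] [ 0.523 -0.015  0.01 ]
246 [147 139 146] [ 0.543 -0.205  0.221] [ 0.521 -0.202  0.218]
247 [140 143 137] [ 0.543 -0.21   0.223] [ 0.521 -0.209  0.222]
248 [141 146 153] [ 0.543 -0.212  0.222] [ 0.521 -0.212  0.222]
249 [138 136 152] [ 0.543 -0.215  0.222] [ 0.521 -0.213  0.221]
250 [138 127 150] [ 0.543 -0.217  0.222] [ 0.521 -0.216  0.221]
251 [140 129 155] [ 0.543 -0.22   0.221] [ 0.521 -0.22   0.222]
252 [152 130 163] [ 0.543 -0.222  0.221] [ 0.521 -0.222  0.221]
253 [156 134 169] [ 0.543 -0.226  0.222] [ 0.521 -0.225  0.221]
254 [158 133 172] [ 0.543 -0.227  0.22 ] [ 0.521 -0.229  0.223]
255 [153 122 167] [ 0.543 -0.23   0.221] [ 0.521 -0.232  0.223]
256 [154 119 165] [ 0.542 -0.233  0.22 ] [ 0.521 -0.232  0.22 ]
257 [155 120 166] [ 0.542 -0.235  0.219] [ 0.521 -0.236  0.222]
258 [169 122 169] [ 0.542 -0.24   0.222] [ 0.521 -0.238  0.221]
259 [139 113 128] [ 0.542 -0.24   0.22 ] [ 0.521 -0.241  0.22 ]
260 [109 100  99] [ 0.542 -0.242  0.218] [ 0.521 -0.241  0.217]
261 [ 
[... 4332 characters left out ...]
 [ 94  91 157] [ 0.509 -0.277  0.289] [ 0.521 -0.284  0.296]
252 [ 85  97 159] [ 0.509 -0.278  0.287] [ 0.521 -0.284  0.294]
253 [ 88  86 158] [ 0.509 -0.277  0.282] [ 0.521 -0.285  0.292]
254 [ 70  91 156] [ 0.509 -0.277  0.28 ] [ 0.521 -0.285  0.288]
255 [206  93 158] [ 0.509 -0.274  0.273] [ 0.521 -0.284  0.285]
256 [226  81 159] [ 0.507 -0.103  0.066] [ 0.521 -0.285  0.282]
257 [226  63 161] [ 0.507 -0.105  0.065] [ 0.521 -0.283  0.277]
258 [226 185 155] [ 0.507 -0.111  0.068] [ 0.521 -0.282  0.274]
259 [226 226 158] [ 0.507 -0.114  0.068] [ 0.522 -0.112  0.065]
260 [226 226 159] [ 0.507 -0.116  0.067] [ 0.522 -0.116  0.066]
261 [226 226 158] [ 0.507 -0.12   0.067] [ 0.522 -0.12   0.067]
```

The lamp began about 15 mm up already: its top was at 0.2215 m, not 0.206. Now the top is at 0.310 and the band gap is about 19 mm, both giving extend ≈ 0.104. Lowering 14 mm.

Request:
{"op": "send_rows", "data": {"moves": "0 0 3 0 0 0 0.7;0 0 4 0 0 0 0.7;0 0 4 0 0 0 0.7;0 0 3 0 0 0 0.7;0 0 0 0 0 0 0.7;0 0 0 0 0 0 0.7"}}

```text
clock: 43.58
tool_pos: [0.5439, -0.2185, 0.2372]
eef_rot: [-1.426, 2.799, 0.002]
wrist_force: [-2.7, 6.5, -3.6]
width: 0.0439
grip_force: 67.1
```

```bash
cat > b.py <<'E'
from h import *
plan(.5435,-.2205,.161,90.8)
G=[];Z=[]
for i in range(3):
    im=ctrl.get_image("side");W=pts(im);G.append(cv2.cvtColor(im["img"],cv2.COLOR_BGR2GRAY)[262:290,308:312].mean(1)); Z.append(W[262:290,310])
    t=(W[...,2]>.27)&(abs(W[...,1]+.22)<.08)&(abs(W[...,0]-.543)<.08)&(W[...,2]<.32)
print(np.c_[np.arange(262,290),np.mean(G,0).round(),np.nanmean(Z,0).round(4)].tolist())
print("top",np.nanmedian(W[232:244,296:303,2]))
E
python3 b.py
```

```text
t 43.58 pos [ 0.5439 -0.2185  0.2372] turn [6.000e-02 1.000e-02 5.321e+01] shift [ 0.4 -2.  76.2] q6 -1.33 F [-2.7  6.5 -3.6] w 0.0439
[[262.0, 156.0, 0.5428, -0.2308, 0.198], [263.0, 154.0, 0.5428, -0.2318, 0.1959], [264.0, 155.0, 0.5429, -0.2315, 0.192], [265.0, 155.0, 0.5429, -0.2324, 0.1897], [266.0, 155.0, 0.543, -0.2315, 0.1852], [267.0, 155.0, 0.5431, -0.2305, 0.1805], [268.0, 154.0, 0.5431, -0.2316, 0.1784], [269.0, 154.0, 0.5432, -0.2313, 0.1744], [270.0, 155.0, 0.5432, -0.2317, 0.1715], [271.0, 155.0, 0.5433, -0.2314, 0.1676], [272.0, 154.0, 0.5433, -0.2324, 0.1653], [273.0, 156.0, 0.5434, -0.2309, 0.1597], [274.0, 163.0, 0.5434, -0.2312, 0.1566], [275.0, 112.0, 0.5434, -0.2325, 0.1546], [276.0, 71.0, 0.5435, -0.2324, 0.1508], [277.0, 66.0, 0.5436, -0.2315, 0.1461], [278.0, 149.0, 0.5436, -0.232, 0.1431], [279.0, 152.0, 0.5437, -0.2315, 0.1388], [280.0, 145.0, 0.5435, -0.2359, 0.1408], [281.0, 145.0, 0.5435, -0.2388, 0.1411], [282.0, 147.0, 0.5435, -0.2398, 0.1388], [283.0, 123.0, 0.5434, -0.2416, 0.1375], [284.0, 98.0, 0.5434, -0.2432, 0.1359], [285.0, 92.0, 0.5435, -0.2428, 0.1317], [286.0, 92.0, 0.5436, -0.2419, 0.1267], [287.0, 97.0, 0.5436, -0.2417, 0.1226], [288.0, 91.0, 0.5436, -0.2431, 0.1207], [289.0, 92.0, 0.544, -0.2368, 0.1082]]
top 0.2961471643402884
```

The band's lower edge is at z ≈ 145 mm, 5 mm above the collar, and the lamp top at 0.296 agrees (extend 0.090). Turning back square.

Request:
{"op": "send_rows", "data": {"moves": "0 0 0 0 0 3 0.7;0 0 0 0 0 4 0.7;0 0 0 0 0 4 0.7;0 0 0 0 0 4 0.7;0 0 0 0 0 4 0.7;0 0 0 0 0 4 0.7;0 0 0 0 0 4 0.7;0 0 0 0 0 4 0.7;0 0 0 0 0 4 0.7;0 0 0 0 0 4 0.7;0 0 0 0 0 4 0.7;0 0 0 0 0 4 0.7;0 0 0 0 0 4 0.7;0 0 0 0 0 2 0.7;0 0 0 0 0 0 0.7;0 0 0 0 0 0 0.7"}}

```text
clock: 45.07
tool_pos: [0.5449, -0.2201, 0.2372]
eef_rot: [-0.029, 3.14, -0.003]
wrist_force: [1.1, -4.0, -3.3]
width: 0.0432
grip_force: 67.0
```

```bash
cat > c.py <<'E'
from h import *
print(ctrl.get_state()["torque"].round(2))
im=ctrl.get_image("side");W=pts(im)
m=(W[...,2]>.265)&(W[...,2]<.29)&(W[...,1]<-.235)&(W[...,1]>-.26)&(abs(W[...,0]-.543)<.075)
p=W[m]; a=np.polyfit(p[:,0],p[:,1],1); print("lamp face deg",np.degrees(np.arctan(a[0])).round(2),len(p))
b=(W[...,2]>.02)&(W[...,2]<.058)&(abs(W[...,1]+.127)<.006)&(abs(W[...,0]-.538)<.07)
p=W[b]; a=np.polyfit(p[:,0],p[:,1],1); print("box side deg",np.degrees(np.arctan(a[0])).round(2),len(p))
E
python3 b.py; python3 c.py
```

```text
t 45.07 pos [ 0.5449 -0.2201  0.2372] turn [-0.1   0.08  0.24] shift [ 1.4 -0.4 76.2] q6 -0.4 F [ 1.1 -4.  -3.3] w 0.0432
[[262.0, 158.0, 0.5428, -0.2323, 0.1999], [263.0, 158.0, 0.5429, -0.2312, 0.1951], [264.0, 159.0, 0.5429, -0.2317, 0.1923], [265.0, 159.0, 0.5429, -0.2322, 0.1895], [266.0, 157.0, 0.543, -0.2313, 0.1849], [267.0, 159.0, 0.5431, -0.2315, 0.1817], [268.0, 158.0, 0.5431, -0.2313, 0.178], [269.0, 158.0, 0.5432, -0.2313, 0.1745], [270.0, 159.0, 0.5432, -0.2312, 0.1708], [271.0, 158.0, 0.5433, -0.2318, 0.168], [272.0, 158.0, 0.5433, -0.2316, 0.1642], [273.0, 160.0, 0.5434, -0.231, 0.1599], [274.0, 166.0, 0.5435, -0.2307, 0.156], [275.0, 116.0, 0.5435, -0.2316, 0.1535], [276.0, 85.0, 0.5436, -0.2311, 0.1492], [277.0, 79.0, 0.5436, -0.2323, 0.1471], [278.0, 152.0, 0.5437, -0.2308, 0.1415], [279.0, 154.0, 0.5437, -0.2325, 0.1401], [280.0, 148.0, 0.5436, -0.2344, 0.1388], [281.0, 149.0, 0.5435, -0.2374, 0.1391], [282.0, 149.0, 0.5435, -0.24, 0.139], [283.0, 128.0, 0.5434, -0.2412, 0.1369], [284.0, 105.0, 0.5435, -0.2422, 0.1345], [285.0, 100.0, 0.5435, -0.2432, 0.1322], [286.0, 100.0, 0.5436, -0.2412, 0.1256], [287.0, 101.0, 0.5436, -0.2429, 0.1242], [288.0, 97.0, 0.5436, -0.2429, 0.1204], [289.0, 97.0, 0.544, -0.2364, 0.1075]]
top 0.29095045893867566
[-0.63 -0.25 -0.06]
lamp face deg 0.88 450
box side deg 0.85 376
```

The lamp is parallel to the box side (0.88° vs 0.85°) and the band hasn't moved. Release, go up and check.

Request:
{"op": "send_rows", "data": {"moves": "0 0 0 0 0 0 0.4;0 0 0 0 0 0 0;0 0 0 0 0 0 0;0 0 0 0 0 0 0;0 0 0 0 0 0 0;0 0 0 0 0 0 0;0 0 -10 0 0 0 0;0 0 -20 0 0 0 0;0 0 -25 0 0 0 0;0 0 -30 0 0 0 0;0 0 -30 0 0 0 0;0 0 0 0 0 0 0;15 0 0 0 0 0 0;25 0 0 0 0 0 0;30 0 0 0 0 0 0;30 0 0 0 0 0 0;30 0 0 0 0 0 0;30 0 0 0 0 0 0;0 0 0 0 0 0 0;0 0 0 0 0 0 0"}}

```text
clock: 46.93
tool_pos: [0.3834, -0.222, 0.3529]
eef_rot: [-0.026, 3.139, -0.002]
wrist_force: [0.4, 0.3, -0.5]
width: 0.0856
grip_force: 0.0
```

```bash
python3 c.py; python3 b.py | tail -1|tail -c 20; python3 - <<'E'
from h import *
im=ctrl.get_image("side");W=pts(im);g=cv2.cvtColor(im["img"],cv2.COLOR_BGR2GRAY)
print(g[272:284,308:312].mean(1))
m=(W[...,2]>.24)&(abs(W[...,1]+.22)<.03)&(abs(W[...,0]-.543)<.07); print("lamp top",np.percentile(W[m][:,2],[50,80,95]).round(4))
k=(abs(W[...,0]-.538)<.07)&(abs(W[...,1]-.005)<.12)&(W[...,2]<.12);print("lid",np.percentile(W[k][:,2],[10,50,90]).round(4))
blobs(W,im["img"])
cv2.imwrite("pics/s9.png",im["img"])
E
```

```text
[-0.02  0.01 -0.03]
lamp face deg 0.94 529
box side deg 0.88 369
0.29047749170885484
[158.   160.25 164.75 117.75  87.25  85.25 151.75 154.5  147.5  148.75
 149.75 128.  ]
lamp top [0.2946 0.2965 0.298 ]
lid [0.0645 0.0667 0.0691]
[319. 128.] 876 mean [0.6019 0.5578] rect 568 575 170 357 axis -178.0 zmax 0.06 sat 96.0 hue 13.0
[252. 141.] 228 mean [0.3505 0.4818] rect 351 490 46 108 axis 107.9 zmax 0.044 sat 132.5 hue 53.0
[339. 155.] 262 mean [0.6661 0.3939] rect 667 401 47 105 axis 137.8 zmax 0.046 sat 199.5 hue 6.0
[262. 166.] 287 mean [0.3972 0.3297] rect 397 335 47 104 axis 159.3 zmax 0.046 sat 247.0 hue 18.0
[356. 190.] 309 mean [0.707  0.2101] rect 707 213 89 90 axis 78.9 zmax 0.027 sat 95.0 hue 22.0
[379. 243.] 313 mean [ 0.7487 -0.0196] rect 727 -14 25 162 axis 166.9 zmax 0.028 sat 187.0 hue 6.0
[291. 270.] 280 mean [ 0.4974 -0.1272] rect 499 -127 66 6 axis -179.2 zmax 0.06 sat 225.0 hue 24.0
[326. 269.] 229 mean [ 0.5892 -0.1259] rect 588 -126 8 55 axis -179.5 zmax 0.06 sat 217.0 hue 23.0
[308. 309.] 1396 mean [ 0.5416 -0.2295] rect 543 -213 99 129 axis 107.8 zmax 0.06 sat 27.0 hue 14.0
[389. 321.] 245 mean [ 0.7294 -0.2795] rect 732 -275 26 52 axis 158.5 zmax 0.06 sat 38.0 hue 18.0
```

View pics/s9.png

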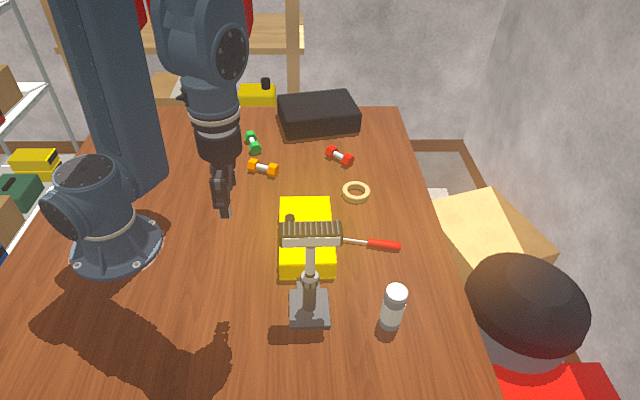

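The picture shows the box shut at (305,235) and the lamp square at (310,235). The band is just above the collar at (310,276), and no grey dumbbell is left on the table. The bystanders are unmoved and the gripper is clear. Handing in.

```bash
python3 -c "
from station import ctrl
print(ctrl.hand_in())"
```

```text
the job is handed in; nothing more can be done
None
```

The job is done and handed in, at about 47 s of the 210 s: all three grey dumbbells are in the box and the lid is fully shut. The lamp is locked square to the box, the black band stands about 5 mm above the collar, and the can, tape and screwdriver are where they were.

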